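# Shut down the drawer incubator and put the tube rack to cool

## Task

The tubes in the small white drawer incubator are done. First turn the black dial on its sloping panel back (anticlockwise) until its white pointer stands at the long thick mark, then pull the drawer fully open. Lift out the metal tube rack (the fin on it is there to hold it by), keep it upright, set it down without dropping it in the middle of the plain metal cooling plate, and leave the drawer open, the dial on the mark and the other things on the bench where they are.

Things in the scene. Friction and masses are not known exactly. Their poses are not given: they have to be found in the camera images.
- dial (a joint): Dial of the incubator, rad: 0 at the anticlockwise end stop, grows clockwise (seen looking at the panel) to 4.5. The scale has 11 marks every 0.45; the one long thick mark is the third, at 0.90 rad. It stays where it is left (friction 0.04 N m). It starts between 1.6 and 2.2.
- dial_grip (a point): On the dial's axis at the height to grip, 37 mm off the sloping panel; turns with the dial. z is the axis, out of the panel: 30 degrees from vertical, leaning towards the drawer side. Black dial: disc 48 mm across and on it a grip bar 46 mm long (x), 14 mm thick (y), from 23 mm below this point to 7 mm above it, white pointer line on its -x end. Base disc 72 mm across, 6 mm high.
- long_mark (a point): Fixed point on the panel's surface, on the long thick mark (24 mm long, 4.5 mm wide), 50 mm from the dial's axis. z points out of the panel, x up its slope. The grey panel is 130 mm up the slope and 260 mm wide; the dial is 30 mm right of its middle.
- drawer (a joint): Drawer, m: 0 closed, 0.14 fully open at its stop. Slides straight out of the front with about 2 N of friction and stays where it is left; starts between 0 and 0.012. Inside it is an open metal tray 210 mm wide, floor 14 mm above the bench, walls up to 70 mm above the bench.
- drawer_handle (a point): Middle of the drawer's steel bar handle; moves with it. x points into the incubator (the drawer opens along -x), y along the bar, z up. Bar 11 mm thick, 120 mm long, its centre 42 mm in front of the drawer's face and 84 mm above the bench, on posts at y = +-52 mm. The face ends 22 mm above the bar's centre, the incubator's front edge 33 mm above it; behind that the panel slopes up and back.
- incubator: White drawer incubator, 260 x 260 mm and 182 mm high, fixed; origin at the middle of its underside, -x its front (with the drawer), z up.
- rack: Aluminium tube rack standing in the drawer, about 350 g: a block 64 mm (x) by 100 mm (y) and 30 mm high with two rows of white tube caps up to 38 mm, and a lifting fin along its middle, 10 mm thick (x), 70 mm long (y), from 30 to 72 mm high. Origin at the middle of its underside, z up. The tubes are fixed in it. It stands with its y across the drawer, within about 8 degrees.
- plate: Cooling plate: a plain bare aluminium slab 130 x 130 mm, 14 mm high, fixed on the bench to the left or right of the drawer. Origin at the middle of its underside, z up.
- tube_stand: Bystander: perforated steel tube stand 120 x 130 mm with white-capped tubes, 54 mm high, fixed at the other side of the drawer. Origin at the middle of its underside.
- tip_box: Bystander, loose: pipette tip box 122 x 84 mm, 70 mm high, beside the incubator. Origin at the middle of its underside.
- amber_bottle: Bystander, loose: bottle 48 mm across, 100 mm high, to the right of the incubator's front. Origin at the middle of its underside.
- beaker: Bystander, loose: white cup 54 mm across, 70 mm high, to the left of the incubator's front. Origin at the middle of its underside.
- clear_box: Bystander, loose: empty clear box 80 x 100 mm, 45 mm high, near the robot on its right. Origin at the middle of its underside.
- slide_case: Bystander, loose: flat grey and black slide case 85 x 65 mm, 22 mm high, near the robot on its left. Origin at the middle of its underside.

How it is judged:
On the way, in this order (a step that is already met when the one before it is completed fails the run):
1. the dial stands at the long mark (0.90 rad, within 0.12), before the drawer is opened (value of joint dial between 0.78 and 1.02 rad and value of joint drawer below 0.03 m), for 0.4 s.
2. the drawer is pulled fully open (over 0.13 of its 0.14 m) (value of joint drawer above 0.13 m), for 0.2 s.
At the end, for the whole second after the job is handed in: The rack stands upright (within 3.4 degrees), at rest, flat on the cooling plate (underside 14 mm, within 4 mm, above the plate's underside), its middle within 25 mm of the plate's middle; the drawer is open by more than 0.12 m; the dial is within 0.12 rad of 0.90 (value of joint dial between 0.78 and 1.02 rad and value of joint drawer above 0.12 m and horizontal distance between rack and plate below 0.025 m and z of rack in the frame of plate between 0.01 and 0.018 m and angle between rack's own z axis and vertical below 0.06 rad and linear speed of rack below 0.02 m/s); the robot touches nothing.
It fails at once if the rack is tipped more than 30 degrees (angle between rack's own z axis and vertical above 0.52 rad).
It fails at once if the rack is dropped (moves faster than 0.5 m/s with the fingers not on it) (linear speed of rack above 0.5 m/s and contact force between the fingers and rack below 0.2 N).
It fails at once if a loose bystander is pushed more than 30 mm or knocked over (distance of any of tip_box, amber_bottle, beaker, clear_box, slide_case from where it was at the start of the episode above 0.03 m or angle between any of tip_box, amber_bottle, beaker, clear_box, slide_case's own z axis and vertical above 0.5 rad).
It also fails if it takes over 64 s, if anything falls off the work surface, if the arm or the gripper's body presses on something with over 40 N, if the wrist force passes 120 N, or if a joint passes its speed limit or range.

## Robot

A 6-joint arm with a two-finger parallel gripper is mounted at the origin on the work surface. World frame = base frame: x ahead of the robot, y to its left, z up, the work surface at z = 0. Lengths are in m, angles in rad, forces in N, time in s.
With the tool pointing down it reaches from about 0.425 to 0.95 m from the base axis. Payload 14.7 kg.
Tool frame: the origin (TCP) lies midway between the tips of the shut fingers; the grasp point (between the pads) lies 19 mm behind it (bot.grip_point_offset is the distance from the TCP to the grasp point, in m); z points along the fingers, y is the direction in which the jaws open and shut (so a half turn about z gives the same grasp; the last joint's range is limited). The gripper opens to 85 mm and grips with 20 to 120 N. Pads are 22 mm wide; open, the fingers measure 114 mm over their backs; the gripper's body (76 mm by 85 mm) begins 54 mm behind the grasp point. The pads swing forward as they close: fully open they stand 13 mm farther back than shut.
Start: joints at [1.206, 0.48, 1.596, -0, 1.065, -0.047], TCP at [0.203, 0.617, 0.231] pointing down, gripper open.
Joint ranges: [-2.75, 2.75], [-0.82, 2.05], [0.23, 2.67], [-1.56, 4.7], [0.09, 2.69], [-2.92, 2.92]. Speed limits (rad/s): [1.89, 1.89, 2.39, 3.01, 3.01, 3.01].

## Interface

Orientations are given as a rotation vector (axis times angle).
In Python, from bench import bot gives the robot as it stands.
- The arm moves only by the tool carry_out, never from a script. Its argument "series" is a list of rows, each an object of numbers: "tx", "ty", "tz": the shift along the tool's x, y, z in mm; "ax", "ay", "az": the turn, a rotation vector about the tool's x, y, z in degrees; "claw": the opening in per cent of the stroke, from 0 (shut) to 100 (fully open). A call has 1 to 8 rows; each row shifts and turns the pose as measured when the row begins, along the tool's axes as they then stand; what a row does not reach is not made up. A row lasts 1/10 s, in which the tool goes at most 50 mm and 8.59 degrees, less where a joint would pass 70% of its speed; a pose out of reach is approached as far as the arm can. A call is refused whole if a number of a shift passes 50 or a number of a turn 8.59, either way. A call with a gripper value outside its range is refused whole. The fingers move at their own pace and stop on an object; the grip force is fixed at half the most. Time passes only in rows, so rows that do not move let the fingers close. It gives the time, the measured TCP pose, the force and the opening at its end, in the units of the state.
- bot.state(): the state, without advancing time (a new reading comes with each control period).
- bot.snapshot(name): name is "scene" or "top" or "wrist"; returns the picture (384x512x3 uint8, red, green, blue); there is no depth.
- bot.get_calibration(name): a dict with "fx", "fy", "cx", "cy" (pixels), "view" (4x4, takes a point from world to camera coordinates). Camera axes: x right, y up, looking along -z (the intrinsics and any distortion apply to the point x, -y, -z); pixel columns grow to the right and rows downward; lengths in m; the calibration is good to about 2 mm. A picture is of the moment at which its call begins: read the wrist's pose just before it. get_calibration takes no time and is no camera call; for the wrist camera it gives the pose at the moment of the call.
- bot.sign_off(): hands the job in, once; it reports no verdict.
The state is a dict: "time_s": time; "q": joint angles; "dq": joint speeds; "tau": joint torques, N m; "eef_pos": TCP position; "ee_rot": TCP orientation; "wrist_force": force on the tool from outside, world axes, zero at the start; "wrist_torque": the same for the moment, N m; "finger_gap": finger opening in m.
Only numpy, scipy, OpenCV 4.12 (cv2) and the standard library are available. Lean on these libraries where they do the work, as an engineer would, in place of code of your own. Each camera call takes 0.05 s, during which the arm holds its last target.

## Working session

There is one attempt and no reset: what is moved stays moved. The work goes in short steps, Python scripts to look and compute and a tool call to move; the robot and the scene stay as the last step left them, time stands still between calls to the robot, and variables do not carry over. Pictures are saved under pics/ and viewed, and the job is handed in when it is done.

Besides the shell and the picture viewer there is one more tool, called after ">>>" by a JSON object that holds its "fn" and its "kwargs". carry_out: Moves the arm, as the interface text tells. Its arguments: {"type":"object","properties":{"series":{"type":"array"}},"required":["series"]}

```bash
ls; mkdir -p pics
python3 - <<'E'
from bench import bot
import cv2,json
print(bot.state())
for n in ("scene","top","wrist"):
    c=bot.get_calibration(n); print(n,c)
    im=bot.snapshot(n); cv2.imwrite(f"pics/{n}0.png",im[:,:,::-1])
E
```

```text
pics
{'time_s': 0.0, 'q': array([ 1.20640883e+00,  4.80806040e-01,  1.59693644e+00,  5.34694050e-06,
        1.06510925e+00, -4.66001691e-02]), 'dq': array([ 0.00156621, -0.00069301, -0.00049002,  0.00035266,  0.00128949,
        0.00049962]), 'tau': array([-1.83255121e-03, -9.50668716e+01, -4.30186236e+01, -5.30161276e-05,
        1.23500891e-02, -3.11249812e-05]), 'eef_pos': array([0.20291926, 0.61703679, 0.23066582]), 'ee_rot': array([-4.97043893e-01, -3.10175838e+00,  1.93449045e-03]), 'wrist_force': array([ 0.42681248, -0.2494646 ,  0.37524639]), 'wrist_torque': array([0.02321572, 0.04257346, 0.02850415]), 'finger_gap': 0.0852813605566811}
scene {'fx': 436.9465872981874, 'fy': 436.9465872981874, 'cx': 261.1528609333252, 'cy': 188.53394259852473, 'view': array([[ 0.61232852, -0.79055855,  0.00842387, -0.34769937],
       [ 0.74204162,  0.57836112,  0.33892868, -0.48307826],
       [-0.27281501, -0.20128483,  0.94077435, -1.12514025],
       [ 0.        ,  0.        ,  0.        ,  1.        ]])}
top {'fx': 494.50680628555887, 'fy': 494.50680628555887, 'cx': 258.444447722895, 'cy': 191.71186296475537, 'view': array([[ 0.02754133, -0.99957217,  0.00984636, -0.04342928],
       [ 0.99427237,  0.02841021,  0.10303061, -0.56568646],
       [-0.10326627,  0.00695236,  0.99462945, -1.45860185],
       [ 0.        ,  0.        ,  0.        ,  1.        ]])}
wrist {'fx': 317.97954231385995, 'fy': 317.97954231385995, 'cx': 254.26739607447465, 'cy': 192.8770394960837, 'view': array([[ 3.12844396e-01,  9.49804346e-01,  2.97520768e-04,
        -6.49792606e-01],
       [-9.04812343e-01,  2.98120270e-01, -3.04037708e-01,
         3.78168521e-02],
       [-2.88865034e-01,  9.48472928e-02,  9.52659952e-01,
        -3.79890050e-01],
       [ 0.00000000e+00,  0.00000000e+00,  0.00000000e+00,
         1.00000000e+00]])}
```

View pics/scene0.png

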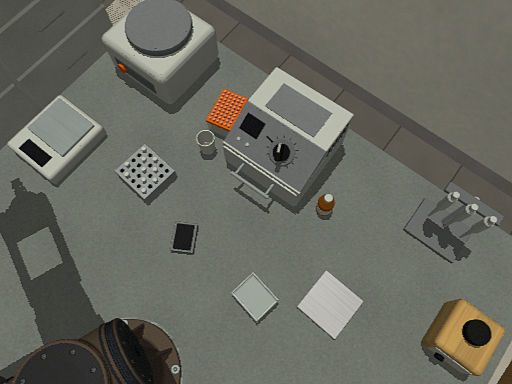

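View pics/top0.png

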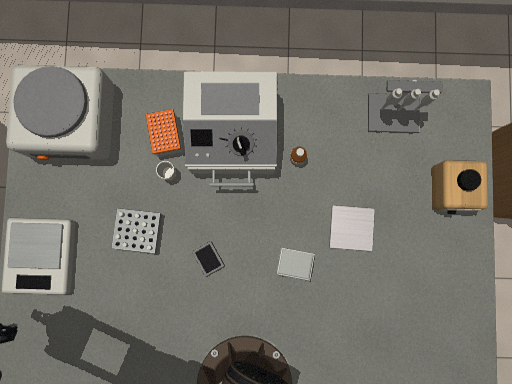

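View pics/wrist0.png

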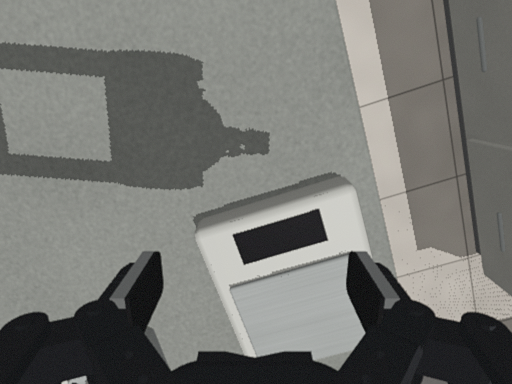

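```bash
cat > h.py <<'E'
import numpy as np,cv2
from scipy.spatial.transform import Rotation as R
from scipy.optimize import least_squares
def proj(c,P):
    P=np.atleast_2d(P); V=np.array(c['view']); p=P@V[:3,:3].T+V[:3,3]
    return np.c_[c['cx']+c['fx']*p[:,0]/-p[:,2], c['cy']-c['fy']*p[:,1]/-p[:,2]]
def ray(c,uv):
    V=np.array(c['view']); d=np.array([(uv[0]-c['cx'])/c['fx'],-(uv[1]-c['cy'])/c['fy'],-1.])
    return -V[:3,:3].T@V[:3,3], V[:3,:3].T@d
def atz(c,uv,z):
    o,d=ray(c,uv); return o+d*(z-o[2])/d[2]
def tri(obs):
    f=lambda P: np.concatenate([proj(c,P)[0]-uv for c,uv in obs])
    r=least_squares(f,[.6,0,.1]); return r.x, r.fun
def crop(im,x0,y0,x1,y1,s,name):
    cv2.imwrite(name,cv2.resize(im[y0:y1,x0:x1,::-1],None,fx=s,fy=s,interpolation=cv2.INTER_CUBIC))
E
python3 - <<'E'
from h import *
for n,b,s in (("top",(170,60,310,200),4),("scene",(210,60,360,215),3.8),("top",(270,195,390,290),6)):
    im=cv2.imread(f"pics/{n}0.png")[:,:,::-1]
    crop(im,*b,s,f"pics/{n}c{b[0]}.png")
E
```

```text
(no output)
```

View pics/topc170.png

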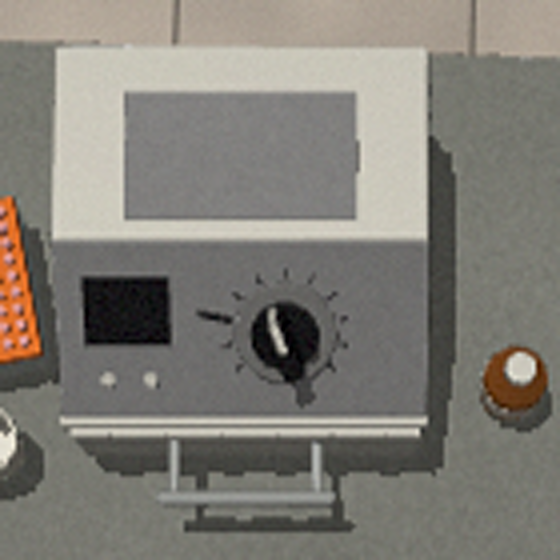

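View pics/scenec210.png

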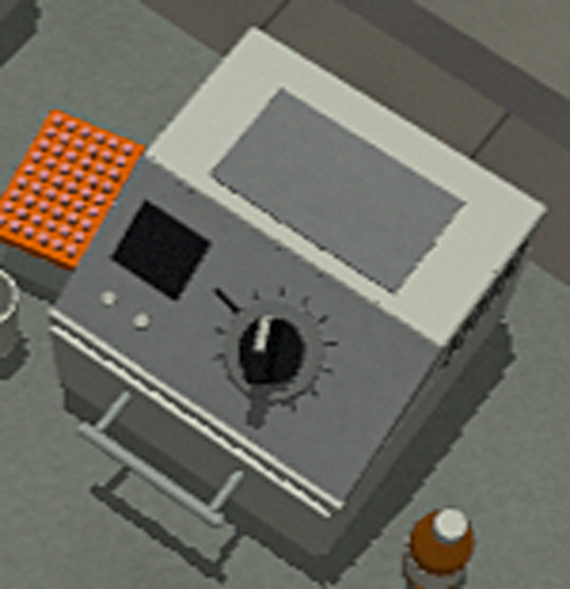

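View pics/topc270.png

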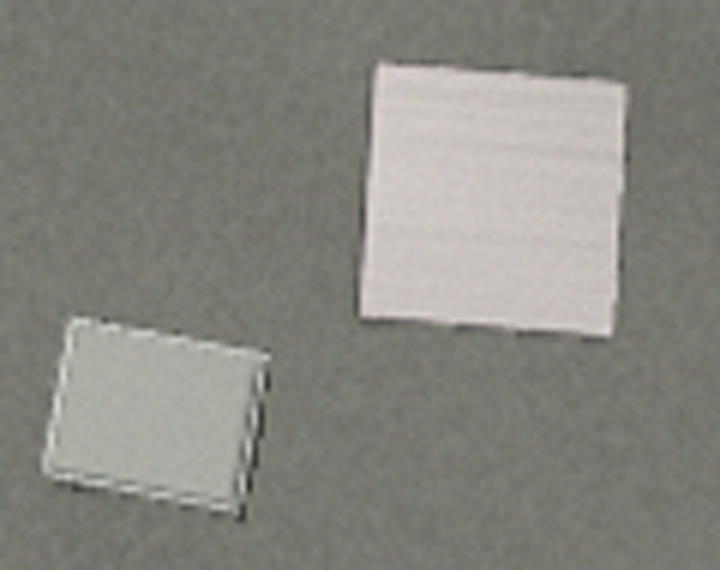

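Run:
```python
from h import *
from bench import bot
ct=bot.get_calibration("top");cs=bot.get_calibration("scene")
T=lambda x,y:np.array([(x+.5)/4-.5+170,(y+.5)/4-.5+60]);S=lambda x,y:np.array([(x+.5)/3.8-.5+210,(y+.5)/3.8-.5+60])
pts={'ridgeL':((53,240),(147,157)),'ridgeR':((427,240),(440,345)),'backL':((57,47),(252,30)),'backR':((427,50),(545,210)),'hL':((160,497),(82,430)),'hR':((335,497),(220,522)),'mark_out':((198,314),(217,290)),'mark_in':((232,321),(238,313)),'ptr_out':((269,309),(264,317)),'ptr_in':((281,352),(261,347))}
for k,(a,b) in pts.items():
    P,r=tri([(ct,T(*a)),(cs,S(*b))]); print(k,P.round(4),r.round(1))
P6=lambda x,y:np.array([(x+.5)/6-.5+270,(y+.5)/6-.5+195])
c=[atz(ct,P6(*p),.014) for p in ((376,63),(627,83),(612,337),(360,318))]
print(np.round(c,4),np.mean(c,0).round(4))
```

```text
ridgeL [0.7432 0.1839 0.1868] [ 0.4 -0.4 -0.6  0.1]
ridgeR [ 0.7462 -0.0694  0.1999] [-0.  0.  0. -0.]
backL [0.8776 0.1886 0.1856] [-0.1  0.1  0.2 -0. ]
backR [ 0.8818 -0.0666  0.1914] [ 0. -0. -0.  0.]
hL [0.5784 0.1143 0.0936] [-0.1  0.1  0.1 -0. ]
hR [ 0.5803 -0.0116  0.1075] [-0.1  0.1  0.2 -0. ]
mark_out [0.6985 0.0852 0.1674] [ 0.3 -0.3 -0.4  0.1]
mark_in [0.6937 0.0621 0.1678] [ 0.1 -0.1 -0.1  0. ]
ptr_out [0.6957 0.0382 0.1896] [-0.8  0.8  1.  -0.2]
ptr_in [0.6669 0.0254 0.2051] [ 0.5 -0.5 -0.6  0.1]
[[ 0.5339 -0.2528  0.014 ]
 [ 0.5273 -0.3801  0.014 ]
 [ 0.3994 -0.373   0.014 ]
 [ 0.4054 -0.2463  0.014 ]] [ 0.4665 -0.3131  0.014 ]
```

Run:
```python
from h import *
from bench import bot
ct=bot.get_calibration("top");cs=bot.get_calibration("scene")
T=lambda x,y:np.array([(x+.5)/4-.5+170,(y+.5)/4-.5+60]);S=lambda x,y:np.array([(x+.5)/3.8-.5+210,(y+.5)/3.8-.5+60])
xr=-.13+.13*np.cos(np.pi/6)
M=[((xr,.13,.182),(53,240),(147,157)),((xr,-.13,.182),(427,240),(440,345)),((.13,.13,.182),(57,47),(252,30)),((.13,-.13,.182),(427,50),(545,210))]
def f(p,full=False):
    Rz=R.from_euler('z',p[2]).as_matrix(); r=[]
    for m,a,b in M:
        w=Rz@np.array(m)+[p[0],p[1],0]
        r+=list(proj(ct,w)[0]-T(*a))+list(proj(cs,w)[0]-S(*b))
    return np.array(r)
s=least_squares(f,[.75,.06,0],loss='soft_l1');print(s.x,f(s.x).round(1))
p=s.x;Rz=R.from_euler('z',p[2]).as_matrix()
n=np.array([-.5,0,np.cos(np.pi/6)])
ax0=np.array([-.0737,-.03,.1495])
for nm,m in (('dialaxis panel',ax0),('grip',ax0+.037*n),('handle0',(-.13-.042,0,.084))):
    w=Rz@np.array(m)+[p[0],p[1],0];print(nm,w.round(4),proj(ct,w)[0]*4-[680-1.5,240-1.5],(proj(cs,w)[0]-[210,60])*3.8)
```

```text
[0.75967172 0.05851827 0.02705075] [-0.9  1.6 -2.7  1.3  0.6  1.8 -0.3  3.5 -1.  -2.4  1.  -1.9  0.4 -2.8
  2.  -0.9]
dialaxis panel [0.6868 0.0265 0.1495] [284.26525929 337.30360576] [269.32571358 357.84839367]
grip [0.6683 0.026  0.1815] [282.93428583 354.6887939 ] [256.14407197 358.39574395]
handle0 [0.5877 0.0539 0.084 ] [244.67715147 488.56731085] [153.88456751 471.1479556 ]
```

```bash
cat >> h.py <<'E'
def plan(P0,R0,P1,R1,n,first=''):
    """n rows, tool path straight; returns integer-ish per-row values"""
    rv=(R0.inv()*R1).as_rotvec(); rows=[];p=np.array(P0,float);r=R0
    for i in range(n):
        # remaining, using actual rounded progress
        k=n-i
        d=r.inv().apply((np.array(P1)-p)/k)*1000; a=np.degrees((r.inv()*R1).as_rotvec()/k)
        d=np.round(d,1);a=np.round(a,2); rows.append((*d,*a))
        p=p+r.apply(d/1000); r=r*R.from_rotvec(np.radians(a))
    for w in rows: print(dict(zip(('tx','ty','tz','ax','ay','az'),map(float,w))))
    print('end',p.round(4))
E
python3 - <<'E'
from h import *
from bench import bot
s=bot.state();Rt=R.from_rotvec(s['ee_rot']);print(Rt.as_matrix().round(3))
V=bot.get_calibration("wrist")['view'];c=-V[:3,:3].T@V[:3,3]
print('cam in tool',Rt.inv().apply(c-s['eef_pos']).round(4)); print((Rt.as_matrix().T@V[:3,:3].T).round(3))
E
```

```text
[[-0.95   0.312 -0.   ]
 [ 0.312  0.95  -0.001]
 [ 0.    -0.001 -1.   ]]
cam in tool [ 7.920e-02 -1.000e-04 -1.429e-01]
[[-0.     0.953  0.304]
 [ 1.     0.001 -0.001]
 [-0.001  0.304 -0.953]]
```

```bash
cat >> h.py <<'E'
def panelR(psi,phi):
    """tool R: z into the panel; tool x at angle phi anticlockwise from up-slope (looking at panel)"""
    Rz=R.from_euler('z',psi); c,s=np.cos(np.pi/6),.5
    up=np.array([c,0,s]);left=np.array([0,1.,0]);z=np.array([s,0,-c])
    x=np.cos(phi)*up+np.sin(phi)*left; y=np.cross(z,x)
    return Rz*R.from_matrix(np.c_[x,y,z])
def downR(psi):
    """tool z down, tool x along left turned by psi"""
    Rz=R.from_euler('z',psi)
    return Rz*R.from_matrix(np.array([[0,1.,0],[1,0,0],[0,0,-1]]).T)
def cur():
    from bench import bot
    s=bot.state(); return s['eef_pos'],R.from_rotvec(s['ee_rot']),s
E
python3 - <<'E'
from h import *
p,r,s=cur()
plan(p,r,[.608,.026,.285],panelR(.02,np.radians(29)),24)
E
```

```text
{'tx': -23.7, 'ty': -18.1, 'tz': -2.2, 'ax': -1.56, 'ay': -0.13, 'az': 5.33}
{'tx': -25.3, 'ty': -15.8, 'tz': -2.7, 'ax': -1.56, 'ay': -0.13, 'az': 5.33}
{'tx': -26.7, 'ty': -13.3, 'tz': -3.0, 'ax': -1.56, 'ay': -0.13, 'az': 5.33}
{'tx': -27.8, 'ty': -10.7, 'tz': -3.2, 'ax': -1.56, 'ay': -0.13, 'az': 5.33}
{'tx': -28.7, 'ty': -7.9, 'tz': -3.4, 'ax': -1.56, 'ay': -0.13, 'az': 5.33}
{'tx': -29.3, 'ty': -5.1, 'tz': -3.6, 'ax': -1.56, 'ay': -0.13, 'az': 5.33}
{'tx': -29.6, 'ty': -2.3, 'tz': -3.6, 'ax': -1.56, 'ay': -0.13, 'az': 5.33}
{'tx': -29.7, 'ty': 0.5, 'tz': -3.5, 'ax': -1.56, 'ay': -0.13, 'az': 5.33}
{'tx': -29.6, 'ty': 3.4, 'tz': -3.4, 'ax': -1.56, 'ay': -0.13, 'az': 5.33}
{'tx': -29.1, 'ty': 6.2, 'tz': -3.2, 'ax': -1.56, 'ay': -0.13, 'az': 5.34}
{'tx': -28.4, 'ty': 9.0, 'tz': -3.0, 'ax': -1.56, 'ay': -0.13, 'az': 5.33}
{'tx': -27.5, 'ty': 11.7, 'tz': -2.6, 'ax': -1.56, 'ay': -0.13, 'az': 5.34}
{'tx': -26.2, 'ty': 14.2, 'tz': -2.2, 'ax': -1.56, 'ay': -0.13, 'az': 5.33}
{'tx': -24.8, 'ty': 16.7, 'tz': -1.7, 'ax': -1.56, 'ay': -0.13, 'az': 5.34}
{'tx': -23.2, 'ty': 18.9, 'tz': -1.2, 'ax': -1.56, 'ay': -0.13, 'az': 5.34}
{'tx': -21.3, 'ty': 21.0, 'tz': -0.6, 'ax': -1.56, 'ay': -0.13, 'az': 5.33}
{'tx': -19.2, 'ty': 22.9, 'tz': 0.1, 'ax': -1.56, 'ay': -0.13, 'az': 5.34}
{'tx': -17.0, 'ty': 24.6, 'tz': 0.8, 'ax': -1.56, 'ay': -0.12, 'az': 5.33}
{'tx': -14.7, 'ty': 26.1, 'tz': 1.5, 'ax': -1.56, 'ay': -0.13, 'az': 5.34}
{'tx': -12.2, 'ty': 27.3, 'tz': 2.2, 'ax': -1.56, 'ay': -0.12, 'az': 5.33}
{'tx': -9.6, 'ty': 28.2, 'tz': 3.0, 'ax': -1.57, 'ay': -0.12, 'az': 5.34}
{'tx': -6.9, 'ty': 28.9, 'tz': 3.8, 'ax': -1.57, 'ay': -0.13, 'az': 5.33}
{'tx': -4.2, 'ty': 29.3, 'tz': 4.6, 'ax': -1.56, 'ay': -0.13, 'az': 5.34}
{'tx': -1.4, 'ty': 29.4, 'tz': 5.5, 'ax': -1.56, 'ay': -0.12, 'az': 5.33}
end [0.608  0.026  0.2849]
```

>>> {"fn": "carry_out", "kwargs": {"series": [{"tx":-24,"ty":-18,"tz":-2,"ax":-1.6,"az":5.3},{"tx":-25,"ty":-16,"tz":-3,"ax":-1.6,"az":5.3},{"tx":-27,"ty":-13,"tz":-3,"ax":-1.6,"az":5.3},{"tx":-28,"ty":-11,"tz":-3,"ax":-1.6,"az":5.3},{"tx":-29,"ty":-8,"tz":-3,"ax":-1.6,"az":5.3},{"tx":-29,"ty":-5,"tz":-4,"ax":-1.6,"az":5.3},{"tx":-30,"ty":-2,"tz":-4,"ax":-1.6,"az":5.3},{"tx":-30,"ty":1,"tz":-4,"ax":-1.6,"az":5.3}]}}

```text
invalid input at $.series[0]: expected keys tx, ty, tz, ax, ay, az, claw
```

>>> {"fn": "carry_out", "kwargs": {"series": [{"tx":-30,"ty":3,"tz":-3,"ax":-1.6,"az":5.3},{"tx":-29,"ty":6,"tz":-3,"ax":-1.6,"az":5.3},{"tx":-28,"ty":9,"tz":-3,"ax":-1.6,"az":5.3},{"tx":-27,"ty":12,"tz":-3,"ax":-1.6,"az":5.3},{"tx":-26,"ty":14,"tz":-2,"ax":-1.6,"az":5.3},{"tx":-25,"ty":17,"tz":-2,"ax":-1.6,"az":5.3},{"tx":-23,"ty":19,"tz":-1,"ax":-1.6,"az":5.3},{"tx":-21,"ty":21,"tz":-1,"ax":-1.6,"az":5.3}]}}

```text
invalid input at $.series[0]: expected keys tx, ty, tz, ax, ay, az, claw
```

Run:
```python
from h import *
p,r,s=cur();print(p,s['q'],s['time_s'])
plan(p,r,[.608,.026,.285],panelR(.02,np.radians(29)),12)
```

```text
[0.20298171 0.61715614 0.23080009] [ 1.20637926e+00  4.80721798e-01  1.59672286e+00  1.56891045e-05
  1.06512568e+00 -4.66052580e-02] 0.15
{'tx': -47.5, 'ty': -36.3, 'tz': -4.5, 'ax': -3.12, 'ay': -0.26, 'az': 10.67}
{'tx': -53.3, 'ty': -26.5, 'tz': -6.0, 'ax': -3.12, 'ay': -0.26, 'az': 10.67}
{'tx': -57.3, 'ty': -15.9, 'tz': -6.9, 'ax': -3.12, 'ay': -0.26, 'az': 10.67}
{'tx': -59.3, 'ty': -4.6, 'tz': -7.2, 'ax': -3.12, 'ay': -0.26, 'az': 10.67}
{'tx': -59.1, 'ty': 6.9, 'tz': -6.8, 'ax': -3.12, 'ay': -0.26, 'az': 10.66}
{'tx': -56.8, 'ty': 18.0, 'tz': -5.9, 'ax': -3.12, 'ay': -0.25, 'az': 10.67}
{'tx': -52.5, 'ty': 28.5, 'tz': -4.4, 'ax': -3.13, 'ay': -0.25, 'az': 10.66}
{'tx': -46.3, 'ty': 37.9, 'tz': -2.3, 'ax': -3.13, 'ay': -0.26, 'az': 10.67}
{'tx': -38.5, 'ty': 45.9, 'tz': 0.1, 'ax': -3.12, 'ay': -0.26, 'az': 10.66}
{'tx': -29.3, 'ty': 52.1, 'tz': 3.0, 'ax': -3.12, 'ay': -0.25, 'az': 10.67}
{'tx': -19.2, 'ty': 56.4, 'tz': 6.1, 'ax': -3.13, 'ay': -0.25, 'az': 10.66}
{'tx': -8.4, 'ty': 58.6, 'tz': 9.2, 'ax': -3.12, 'ay': -0.26, 'az': 10.67}
end [0.608 0.026 0.285]
```

All seven keys are needed in each row.

>>> {"fn": "carry_out", "kwargs": {"series": [{"tx":-24,"ty":-18,"tz":-2,"ax":-1.6,"ay":0,"az":5.3,"claw":100},{"tx":-25,"ty":-16,"tz":-3,"ax":-1.6,"ay":0,"az":5.3,"claw":100},{"tx":-27,"ty":-13,"tz":-3,"ax":-1.6,"ay":0,"az":5.3,"claw":100},{"tx":-28,"ty":-11,"tz":-3,"ax":-1.6,"ay":0,"az":5.3,"claw":100},{"tx":-29,"ty":-8,"tz":-3,"ax":-1.6,"ay":0,"az":5.3,"claw":100},{"tx":-29,"ty":-5,"tz":-4,"ax":-1.6,"ay":0,"az":5.3,"claw":100},{"tx":-30,"ty":-2,"tz":-4,"ax":-1.6,"ay":0,"az":5.3,"claw":100},{"tx":-30,"ty":1,"tz":-4,"ax":-1.6,"ay":0,"az":5.3,"claw":100}]}}

```text
time_s: 0.95
eef_pos: [0.34, 0.4136, 0.2453]
ee_rot: [1.592, 2.646, 0.341]
wrist_force: [0.5, 0.0, -0.2]
finger_gap: 0.0853
```

>>> {"fn": "carry_out", "kwargs": {"series": [{"tx":-30,"ty":3,"tz":-3,"ax":-1.6,"ay":0,"az":5.3,"claw":100},{"tx":-29,"ty":6,"tz":-3,"ax":-1.6,"ay":0,"az":5.3,"claw":100},{"tx":-28,"ty":9,"tz":-3,"ax":-1.6,"ay":0,"az":5.3,"claw":100},{"tx":-27,"ty":12,"tz":-3,"ax":-1.6,"ay":0,"az":5.3,"claw":100},{"tx":-26,"ty":14,"tz":-2,"ax":-1.6,"ay":0,"az":5.3,"claw":100},{"tx":-25,"ty":17,"tz":-2,"ax":-1.6,"ay":0,"az":5.3,"claw":100},{"tx":-23,"ty":19,"tz":-1,"ax":-1.6,"ay":0,"az":5.3,"claw":100},{"tx":-21,"ty":21,"tz":-1,"ax":-1.6,"ay":0,"az":5.3,"claw":100}]}}

```text
time_s: 1.75
eef_pos: [0.473, 0.2034, 0.257]
ee_rot: [2.428, 1.779, 0.628]
wrist_force: [-0.0, 0.1, 0.6]
finger_gap: 0.0854
```

Run:
```python
from h import *
p,r,s=cur();print(p,s['q'],s['time_s'])
plan(p,r,[.608,.026,.285],panelR(.02,np.radians(29)),10)
```

```text
[0.47297955 0.20344414 0.25701427] [0.29663002 0.08146116 2.20243491 0.16096275 0.4517892  0.47196523] 1.75
{'tx': -12.3, 'ty': 18.8, 'tz': -0.9, 'ax': -1.31, 'ay': -0.23, 'az': 3.95}
{'tx': -11.0, 'ty': 19.6, 'tz': -0.5, 'ax': -1.31, 'ay': -0.23, 'az': 3.95}
{'tx': -9.6, 'ty': 20.3, 'tz': 0.0, 'ax': -1.31, 'ay': -0.23, 'az': 3.95}
{'tx': -8.2, 'ty': 20.9, 'tz': 0.6, 'ax': -1.31, 'ay': -0.23, 'az': 3.95}
{'tx': -6.7, 'ty': 21.4, 'tz': 1.1, 'ax': -1.32, 'ay': -0.23, 'az': 3.95}
{'tx': -5.2, 'ty': 21.8, 'tz': 1.6, 'ax': -1.31, 'ay': -0.23, 'az': 3.94}
{'tx': -3.7, 'ty': 22.1, 'tz': 2.1, 'ax': -1.32, 'ay': -0.23, 'az': 3.95}
{'tx': -2.2, 'ty': 22.2, 'tz': 2.6, 'ax': -1.31, 'ay': -0.23, 'az': 3.94}
{'tx': -0.6, 'ty': 22.3, 'tz': 3.1, 'ax': -1.32, 'ay': -0.23, 'az': 3.95}
{'tx': 0.9, 'ty': 22.1, 'tz': 3.6, 'ax': -1.31, 'ay': -0.24, 'az': 3.94}
end [0.608 0.026 0.285]
```

>>> {"fn": "carry_out", "kwargs": {"series": [{"tx":-13,"ty":20,"tz":-1,"ax":-1.4,"ay":-0.2,"az":4.2,"claw":100},{"tx":-12,"ty":21,"tz":0,"ax":-1.4,"ay":-0.2,"az":4.2,"claw":100},{"tx":-10,"ty":22,"tz":0,"ax":-1.4,"ay":-0.2,"az":4.2,"claw":100},{"tx":-9,"ty":22,"tz":1,"ax":-1.4,"ay":-0.2,"az":4.2,"claw":100},{"tx":-7,"ty":23,"tz":1,"ax":-1.4,"ay":-0.2,"az":4.2,"claw":100},{"tx":-6,"ty":23,"tz":2,"ax":-1.4,"ay":-0.2,"az":4.2,"claw":100},{"tx":-4,"ty":23,"tz":2,"ax":-1.4,"ay":-0.2,"az":4.2,"claw":100},{"tx":-2,"ty":23,"tz":3,"ax":-1.4,"ay":-0.2,"az":4.2,"claw":100}]}}

```text
time_s: 2.55
eef_pos: [0.5859, 0.0405, 0.2788]
ee_rot: [2.796, 0.876, 0.756]
wrist_force: [0.2, 0.3, 0.8]
finger_gap: 0.085
```

Run:
```python
from h import *
p,r,s=cur();print(p,s['q'],s['time_s'])
plan(p,r,[.608,.026,.285],panelR(.02,np.radians(29)),3)
```

```text
[0.5859056  0.0405222  0.27878418] [-0.00938767  0.13307177  2.12511329  0.11726149  0.36988449  0.85618482] 2.55
{'tx': 3.4, 'ty': 8.2, 'tz': 1.6, 'ax': -0.52, 'ay': -0.16, 'az': 1.4}
{'tx': 3.6, 'ty': 8.1, 'tz': 1.7, 'ax': -0.52, 'ay': -0.16, 'az': 1.4}
{'tx': 3.8, 'ty': 8.1, 'tz': 1.8, 'ax': -0.53, 'ay': -0.17, 'az': 1.41}
end [0.608  0.026  0.2851]
```

>>> {"fn": "carry_out", "kwargs": {"series": [{"tx":3.5,"ty":8,"tz":1.6,"ax":-0.5,"ay":-0.2,"az":1.4,"claw":100},{"tx":3.5,"ty":8,"tz":1.6,"ax":-0.5,"ay":-0.2,"az":1.4,"claw":100},{"tx":4,"ty":8,"tz":1.6,"ax":-0.5,"ay":-0.2,"az":1.4,"claw":100},{"tx":0,"ty":0,"tz":0,"ax":0,"ay":0,"az":0,"claw":100}]}}

```text
time_s: 2.95
eef_pos: [0.6093, 0.0233, 0.2852]
ee_rot: [2.823, 0.747, 0.755]
wrist_force: [-0.1, 1.4, -0.4]
finger_gap: 0.0855
```

```bash
cat > look.py <<'E'
import sys,json
from h import *
from bench import bot
name=sys.argv[1]
c=bot.get_calibration("wrist"); c['view']=np.array(c['view']).tolist()
im=bot.snapshot("wrist"); json.dump(c,open(f"pics/{name}.json","w"))
cv2.imwrite(f"pics/{name}.png",im[:,:,::-1])
p,r,s=cur(); print(p.round(4),s['q'].round(3),s['time_s'])
E
python3 look.py w1
```

```text
[0.6086 0.0236 0.2848] [-0.022  0.157  2.079  0.047  0.387  0.991] 3.0
```

View pics/w1.png

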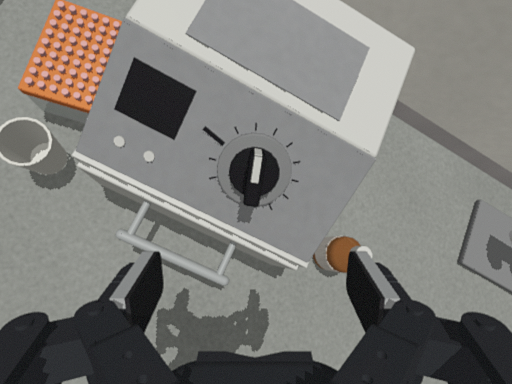

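>>> {"fn": "carry_out", "kwargs": {"series": [{"tx":-40,"ty":0,"tz":0,"ax":0,"ay":0,"az":0,"claw":100},{"tx":-40,"ty":0,"tz":0,"ax":0,"ay":0,"az":0,"claw":100},{"tx":0,"ty":0,"tz":0,"ax":0,"ay":0,"az":0,"claw":100},{"tx":0,"ty":0,"tz":0,"ax":0,"ay":0,"az":0,"claw":50}]}}

```text
time_s: 3.4
eef_pos: [0.5452, -0.0158, 0.2484]
ee_rot: [2.821, 0.756, 0.754]
wrist_force: [-0.5, 0.1, 0.3]
finger_gap: 0.0733
```

```bash
python3 look.py w2
python3 - <<'E'
from h import *
crop(cv2.imread('pics/w1.png')[:,:,::-1],110,90,310,290,4,'pics/w1c.png')
crop(cv2.imread('pics/w2.png')[:,:,::-1],110,0,310,200,4,'pics/w2c.png')
E
```

```text
[ 0.545  -0.0155  0.2482] [-0.136  0.118  2.245  0.283  0.275  0.658] 3.45
```

View pics/w2.png

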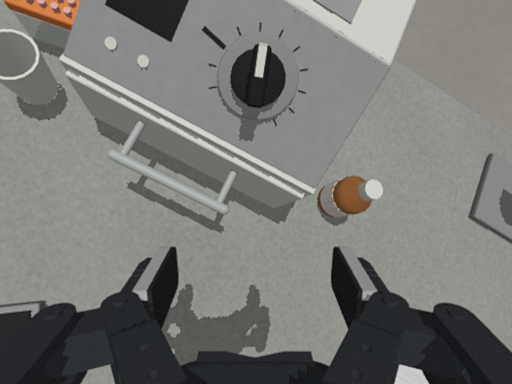

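View pics/w1c.png

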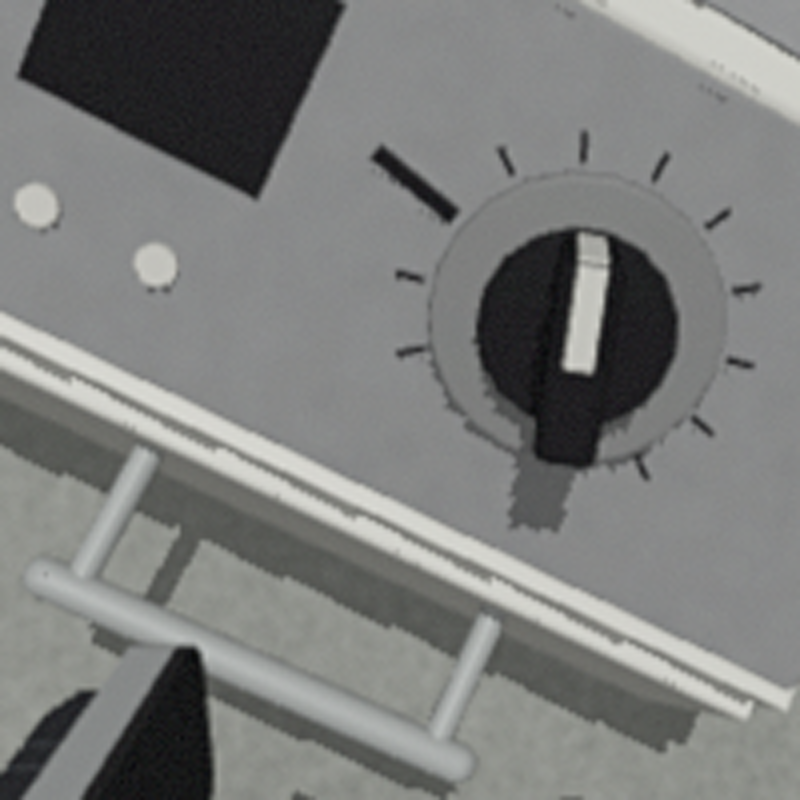

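View pics/w2c.png

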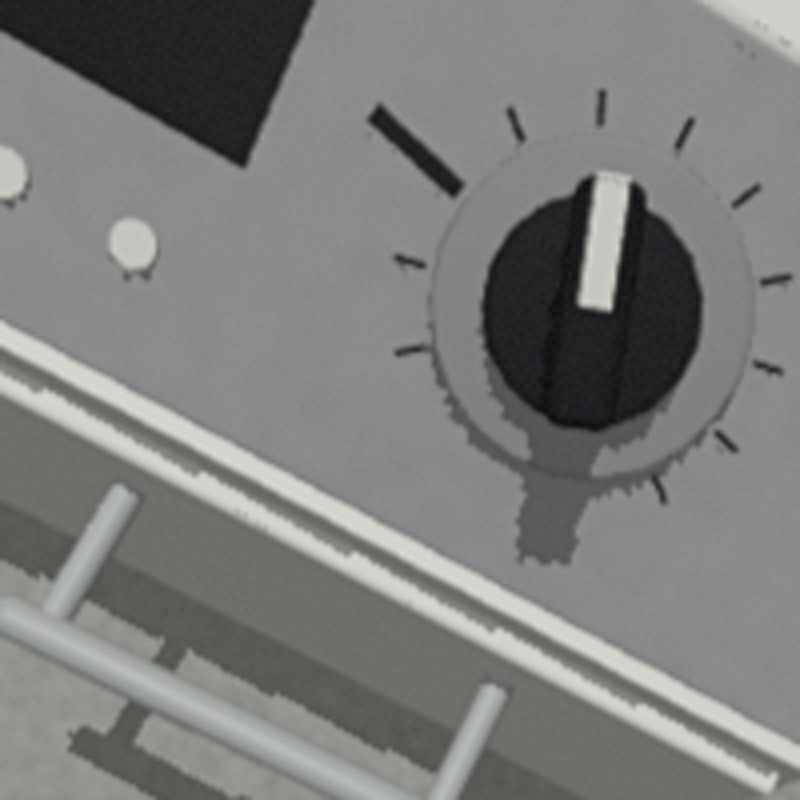

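Run:
```python
from h import *
import json
c1=json.load(open('pics/w1.json'));c2=json.load(open('pics/w2.json'))
A=lambda x,y:np.array([(x+.5)/4-.5+110,(y+.5)/4-.5+90]);B=lambda x,y:np.array([(x+.5)/4-.5+110,(y+.5)/4-.5])
pts={'m0':((410,351),(410,351)),'m1':((410,276),(410,262)),'Lout':((377,153),(376,112)),'Lin':((452,214),(457,188)),'m3':((507,160),(516,125)),'m4':((584,147),(602,107)),'m5':((661,166),(684,134)),'m6':((718,217),(747,195)),'m7':((747,289),(776,280)),'m8':((740,362),(768,368)),'m9':((703,427),(726,441)),'m10':((642,467),(659,490)),
'pin':((577,373),(595,309)),'pout':((594,262),(613,175)),'hR':((455,763),None),'frontR':((795,690),None),'post1':((147,457),(124,492)),'post2':((488,623),(492,692)),'btn':((155,265),(133,244)),'disp':((257,198),(246,165))}
W={}
for k,(a,b) in pts.items():
    if b is None: continue
    P,r=tri([(c1,A(*a)),(c2,B(*b))]);W[k]=P; print(k,P.round(4),r.round(2))
# plane fit
Q=np.array([W[k] for k in W if k[0] in'mLbd']);m=Q.mean(0);u,s,v=np.linalg.svd(Q-m);n=v[2]*np.sign(v[2][2]);print('normal',n,s, 'tilt',np.degrees(np.arccos(n[2])))
# hit the nominal tilt: fit centre with marks on circle
ks=['m0','m1','m3','m4','m5','m6','m7','m8','m9','m10']
idx=np.array([int(k[1:]) for k in ks])
def f(q):
    r=[]
    Rz=R.from_euler('z',q[3]);up=Rz.apply([np.cos(np.pi/6),0,.5]);l=Rz.apply([0,1,0])
    for k,i in list(zip(ks,idx))+[('Lout',2),('Lin',2)]:
        th=q[4]+.45*(5-i) # anticlockwise from up
        rad={'Lout':.062,'Lin':.038}.get(k,q[5])
        P=q[:3]+rad*(np.cos(th)*up+np.sin(th)*l)
        a,b=pts[k]; r+=list(proj(c1,P)[0]-A(*a))+list(proj(c2,P)[0]-B(*b))
    return np.array(r)
s=least_squares(f,[.687,.0265,.15,.02,0,.043]);print(s.x,np.abs(s.fun).max(),s.fun.std())
q=s.x;Rz=R.from_euler('z',q[3]);n=Rz.apply([-.5,0,np.cos(np.pi/6)]);g=q[:3]+.037*n;print('grip',g)
up=Rz.apply([np.cos(np.pi/6),0,.5]);l=Rz.apply([0,1,0])
d=W['pout']-W['pin'];th=np.arctan2(d@l,d@up);print('ptr angle',th,'h',(W['pout']-q[:3])@n,(W['pin']-q[:3])@n,'dial',0.9+ (1.35+q[4]-th))
for k in('pout','pin'):
  e=W[k]-q[:3];print(k,np.arctan2(e@l,e@up),np.hypot(e@l,e@up))
for h in(('post1'),('post2')): print(R.from_euler('z',-q[3]).apply(W[h]-q[:3]))
# mid edge distance vs incubator model: front edge
print('inc origin', q[:3]-Rz.apply([-.0737,-.03,.1495]))
```

```text
m0 [0.6677 0.0597 0.1366] [ 0.1  -0.   -0.09  0.  ]
m1 [0.682  0.0683 0.145 ] [ 0.04 -0.   -0.03  0.  ]
Lout [0.7004 0.088  0.1584] [ 0.19 -0.   -0.18  0.  ]
Lin [0.6977 0.0663 0.1545] [ 0.13  0.   -0.12 -0.  ]
m3 [0.7131 0.0612 0.1624] [-0.05 -0.    0.04  0.  ]
m4 [0.7223 0.0469 0.17  ] [ 0.16  0.01 -0.15 -0.01]
m5 [0.7278 0.029  0.17  ] [-0.05 -0.    0.04  0.  ]
m6 [0.7247 0.011  0.1682] [ 0.14  0.01 -0.13 -0.01]
m7 [ 0.7146 -0.0039  0.1628] [-0.07 -0.    0.06  0.  ]
m8 [ 0.7008 -0.0124  0.1535] [ 0.03  0.   -0.03 -0.  ]
m9 [ 0.6835 -0.0124  0.1467] [-0.11 -0.01  0.11  0.01]
m10 [ 0.6696 -0.005   0.1367] [-0.13 -0.01  0.12  0.01]
pin [0.6683 0.0272 0.1889] [ 0.23  0.01 -0.21 -0.01]
pout [0.6877 0.0358 0.1991] [-0.02 -0.    0.02  0.  ]
post1 [0.6191 0.107  0.0916] [-0.06  0.    0.05 -0.  ]
post2 [0.6212 0.0047 0.0869] [ 0.07  0.   -0.06 -0.  ]
btn [0.6574 0.1222 0.1339] [ 0.15 -0.01 -0.14  0.01]
disp [0.6804 0.1077 0.1469] [ 0.35 -0.02 -0.32  0.01]
normal [-0.49378513 -0.02537752  0.86921357] [0.1659408  0.08615442 0.00340444] tilt 29.632620800466295
[0.69121184 0.02808045 0.15014177 0.01893743 0.00769696 0.04154899] 1.0073051319486694 0.3294884952612572
grip [0.67271516 0.02773013 0.18218471]
ptr angle 0.35855765254732963 h 0.04409829501805314 0.045075204512987126 dial 1.899139308371362
pout 0.3473404574936126 0.02295317406090338
pin -2.3836299980921467 0.0006620841646049502
[-0.07064763  0.08030278 -0.05850359]
[-0.07048813 -0.02205979 -0.06326317]
inc origin [7.64330540e-01 5.94706797e-02 6.41774448e-04]
```

```bash
cat >> h.py <<'E'
PSI=.0189; AX=np.array([.69121,.02808,.15014]); NV=R.from_euler('z',PSI).apply([-.5,0,np.cos(np.pi/6)])
E
python3 - <<'E'
from h import *
p,r,s=cur();print(p,s['finger_gap'])
plan(p,r,AX+NV*.075,panelR(PSI,.355),6)
E
```

```text
[ 0.54497419 -0.01545921  0.24820517] 0.06623217775023318
{'tx': 14.8, 'ty': 0.4, 'tz': 13.8, 'ax': -0.01, 'ay': 0.04, 'az': 1.44}
{'tx': 14.8, 'ty': 0.0, 'tz': 13.9, 'ax': -0.01, 'ay': 0.04, 'az': 1.44}
{'tx': 14.7, 'ty': -0.3, 'tz': 13.9, 'ax': -0.01, 'ay': 0.04, 'az': 1.44}
{'tx': 14.7, 'ty': -0.7, 'tz': 13.9, 'ax': -0.01, 'ay': 0.04, 'az': 1.44}
{'tx': 14.7, 'ty': -1.1, 'tz': 13.9, 'ax': -0.01, 'ay': 0.03, 'az': 1.44}
{'tx': 14.6, 'ty': -1.5, 'tz': 13.8, 'ax': -0.0, 'ay': 0.04, 'az': 1.43}
end [0.6537 0.0273 0.2151]
```

>>> {"fn": "carry_out", "kwargs": {"series": [{"tx":15,"ty":0,"tz":14,"ax":0,"ay":0,"az":1.5,"claw":60},{"tx":15,"ty":0,"tz":14,"ax":0,"ay":0,"az":1.5,"claw":60},{"tx":15,"ty":0,"tz":14,"ax":0,"ay":0,"az":1.5,"claw":60},{"tx":15,"ty":-1,"tz":14,"ax":0,"ay":0,"az":1.5,"claw":60},{"tx":15,"ty":-1,"tz":14,"ax":0,"ay":0,"az":1.5,"claw":60},{"tx":14,"ty":-1,"tz":14,"ax":0,"ay":0,"az":1.4,"claw":60},{"tx":0,"ty":0,"tz":0,"ax":0,"ay":0,"az":0,"claw":60}]}}

```text
time_s: 4.15
eef_pos: [0.6644, 0.0336, 0.2175]
ee_rot: [2.905, 0.541, 0.787]
wrist_force: [0.9, 0.2, 1.4]
finger_gap: 0.051
```

```bash
python3 - <<'E'
from h import *
p,r,s=cur();print(p,s['finger_gap'],s['q'])
plan(p,r,AX+NV*.021,panelR(PSI,.355),4)
E
python3 look.py w3
```

```text
[0.66442518 0.03360641 0.21754339] 0.05102174171696338 [-1.69601321e-03  3.29413459e-01  2.04793856e+00  5.07298263e-02
  2.37432093e-01  1.15485553e+00]
{'tx': -3.1, 'ty': 0.5, 'tz': 12.7, 'ax': -0.0, 'ay': -0.06, 'az': -0.09}
{'tx': -3.0, 'ty': 0.5, 'tz': 12.7, 'ax': -0.0, 'ay': -0.06, 'az': -0.09}
{'tx': -3.0, 'ty': 0.5, 'tz': 12.6, 'ax': -0.01, 'ay': -0.05, 'az': -0.09}
{'tx': -3.1, 'ty': 0.5, 'tz': 12.7, 'ax': -0.0, 'ay': -0.06, 'az': -0.08}
end [0.6807 0.0279 0.1683]
[0.6633 0.0334 0.2176] [-2.000e-03  3.280e-01  2.050e+00  5.200e-02  2.380e-01  1.153e+00] 4.2
```

View pics/w3.png

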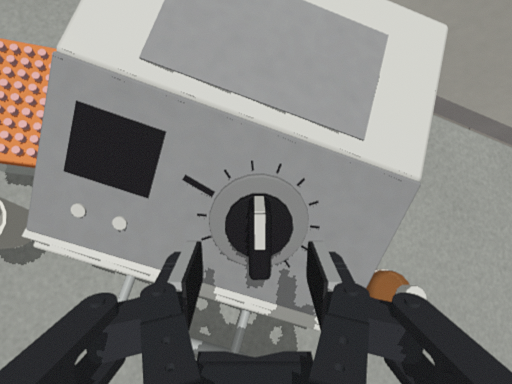

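>>> {"fn": "carry_out", "kwargs": {"series": [{"tx":-4,"ty":0.5,"tz":12,"ax":0,"ay":0,"az":0,"claw":60},{"tx":-4,"ty":0.5,"tz":12,"ax":0,"ay":0,"az":0,"claw":60},{"tx":-3,"ty":0.5,"tz":12,"ax":0,"ay":0,"az":0,"claw":60},{"tx":0,"ty":0,"tz":0,"ax":0,"ay":0,"az":0,"claw":60}]}}

```text
time_s: 4.6
eef_pos: [0.6725, 0.0282, 0.1788]
ee_rot: [2.904, 0.545, 0.785]
wrist_force: [-0.0, 0.1, -0.6]
finger_gap: 0.0514
```

```bash
python3 - <<'E'
from h import *
p,r,s=cur();print(p,s['finger_gap'],s['q'],s['wrist_force'])
plan(p,r,AX+NV*.021,panelR(PSI,.355),2)
E
python3 look.py w4
```

```text
[0.67252135 0.0282151  0.17883721] 0.05135363968594098 [-0.01286157  0.39981644  2.06512473  0.11713543  0.15164533  1.07593207] [-0.04466483  0.10134392 -0.59449941]
{'tx': 0.8, 'ty': 0.5, 'tz': 6.6, 'ax': -0.02, 'ay': -0.09, 'az': -0.1}
{'tx': 0.7, 'ty': 0.6, 'tz': 6.6, 'ax': -0.02, 'ay': -0.09, 'az': -0.09}
end [0.6807 0.0279 0.1683]
[0.6726 0.0283 0.1795] [-0.013  0.399  2.065  0.116  0.153  1.077] 4.65
```

View pics/w4.png

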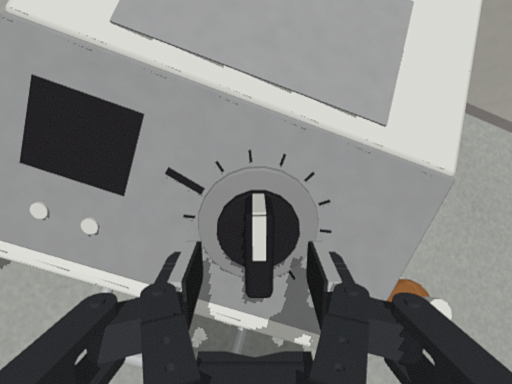

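>>> {"fn": "carry_out", "kwargs": {"series": [{"tx":0.5,"ty":0.5,"tz":6,"ax":0,"ay":0,"az":0,"claw":60},{"tx":0.5,"ty":0.5,"tz":5,"ax":0,"ay":0,"az":0,"claw":60},{"tx":0,"ty":0,"tz":0,"ax":0,"ay":0,"az":0,"claw":60}]}}

```text
time_s: 4.95
eef_pos: [0.6799, 0.0274, 0.1704]
ee_rot: [2.903, 0.544, 0.787]
wrist_force: [-0.3, 0.2, 0.2]
finger_gap: 0.0516
```

Run:
```python
from h import *
p,r,s=cur();print(p,s['finger_gap'],s['q'],s['wrist_force'])
plan(p,r,AX+NV*.023,panelR(PSI,.355),1)
```

```text
[0.67987691 0.0273953  0.17040983] 0.051622017865250655 [-0.01412824  0.42172386  2.05677801  0.13212099  0.1372112   1.06021962] [-0.26043116  0.16473004  0.1517146 ]
{'tx': -0.1, 'ty': -0.5, 'tz': 0.2, 'ax': -0.0, 'ay': -0.23, 'az': -0.22}
end [0.6797 0.0278 0.1701]
```

Good. Close.

>>> {"fn": "carry_out", "kwargs": {"series": [{"tx":0,"ty":0,"tz":0,"ax":0,"ay":0,"az":0,"claw":0},{"tx":0,"ty":0,"tz":0,"ax":0,"ay":0,"az":0,"claw":0},{"tx":0,"ty":0,"tz":0,"ax":0,"ay":0,"az":0,"claw":0},{"tx":0,"ty":0,"tz":0,"ax":0,"ay":0,"az":0,"claw":0}]}}

```text
time_s: 5.35
eef_pos: [0.68, 0.0272, 0.1711]
ee_rot: [2.903, 0.544, 0.788]
wrist_force: [5.0, -0.5, -8.1]
finger_gap: 0.0124
```

>>> {"fn": "carry_out", "kwargs": {"series": [{"tx":0,"ty":0,"tz":0,"ax":0,"ay":0,"az":0,"claw":0}]}}

```text
time_s: 5.45
eef_pos: [0.68, 0.0271, 0.1711]
ee_rot: [2.903, 0.544, 0.788]
wrist_force: [4.5, -0.1, -6.5]
finger_gap: 0.0123
```

>>> {"fn": "carry_out", "kwargs": {"series": [{"tx":0,"ty":0,"tz":0,"ax":0,"ay":0,"az":-5,"claw":0},{"tx":0,"ty":0,"tz":0,"ax":0,"ay":0,"az":-6,"claw":0}]}}

```text
time_s: 5.65
eef_pos: [0.68, 0.0272, 0.1711]
ee_rot: [2.793, 0.812, 0.76]
wrist_force: [1.9, -1.6, -2.0]
finger_gap: 0.0127
```

```bash
cat > dial.py <<'E'
from h import *
p,r,s=cur()
Rr=panelR(PSI,0).inv()*r; m=Rr.as_matrix()
# tool x in panel frame -> phi
x=r.as_matrix()[:,0];Rz=R.from_euler('z',PSI);up=Rz.apply([np.cos(np.pi/6),0,.5]);l=Rz.apply([0,1,0])
print('phi',np.arctan2(x@l,x@up),'target 1.358','axis off mm',(1000*r.inv().apply(AX-p)).round(1),'tilt err deg',np.degrees(np.arccos(-r.as_matrix()[:,2]@NV)),s['q'].round(3),s['wrist_force'].round(1),s['wrist_torque'].round(2),s['finger_gap'],s['time_s'])
E
python3 dial.py
```

```text
phi 0.546445156710802 target 1.358 axis off mm [-0.4 -1.  23.7] tilt err deg 0.2659711151646906 [-0.014  0.421  2.057  0.132  0.138  0.865] [ 1.9 -1.6 -2. ] [-0.05  0.36 -0.08] 0.012731219810715348 5.65
```

>>> {"fn": "carry_out", "kwargs": {"series": [{"tx":0,"ty":0,"tz":0,"ax":0,"ay":0,"az":-7,"claw":0},{"tx":0,"ty":0,"tz":0,"ax":0,"ay":0,"az":-7,"claw":0},{"tx":0,"ty":0,"tz":0,"ax":0,"ay":0,"az":-7,"claw":0},{"tx":0,"ty":0,"tz":0,"ax":0,"ay":0,"az":-7,"claw":0},{"tx":0,"ty":0,"tz":0,"ax":0,"ay":0,"az":-7,"claw":0},{"tx":0,"ty":0,"tz":0,"ax":0,"ay":0,"az":-7,"claw":0},{"tx":0,"ty":0,"tz":0,"ax":0,"ay":0,"az":0,"claw":0}]}}

```text
time_s: 6.35
eef_pos: [0.68, 0.0271, 0.1711]
ee_rot: [2.173, 1.706, 0.597]
wrist_force: [2.2, -1.7, -3.0]
finger_gap: 0.0127
```

```bash
python3 dial.py; python3 look.py w5
```

```text
phi 1.3119922175893017 target 1.358 axis off mm [ 0.5 -1.  23.8] tilt err deg 0.26461534893321725 [-0.015  0.421  2.057  0.132  0.138  0.099] [ 2.2 -1.7 -3. ] [-0.13  0.32  0.03] 0.01270906826351182 6.35
[0.68   0.0271 0.1711] [-0.015  0.421  2.057  0.132  0.138  0.104] 6.4
```

View pics/w5.png

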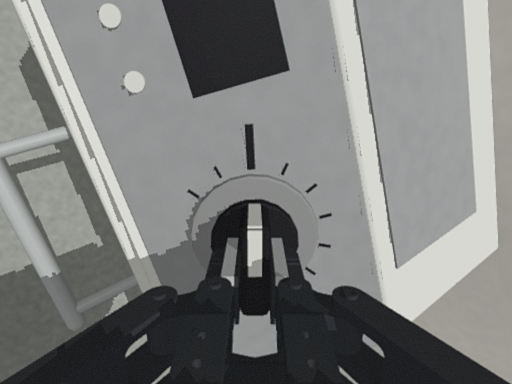

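>>> {"fn": "carry_out", "kwargs": {"series": [{"tx":0,"ty":0,"tz":0,"ax":0,"ay":0,"az":-2.6,"claw":0},{"tx":0,"ty":0,"tz":0,"ax":0,"ay":0,"az":0,"claw":0},{"tx":0,"ty":0,"tz":0,"ax":0,"ay":0,"az":0,"claw":60},{"tx":0,"ty":0,"tz":0,"ax":0,"ay":0,"az":0,"claw":60},{"tx":0,"ty":0,"tz":0,"ax":0,"ay":0,"az":0,"claw":60},{"tx":0,"ty":0,"tz":0,"ax":0,"ay":0,"az":0,"claw":60}]}}

```text
time_s: 7.0
eef_pos: [0.6802, 0.0273, 0.1716]
ee_rot: [2.148, 1.731, 0.591]
wrist_force: [0.0, -1.0, 0.7]
finger_gap: 0.0516
```

```bash
python3 dial.py; python3 look.py w6
```

```text
phi 1.3375649390831361 target 1.358 axis off mm [ 0.2 -1.4 24.1] tilt err deg 0.3101340833691871 [-0.014  0.42   2.056  0.132  0.138  0.074] [ 0.  -1.   0.7] [0.01 0.25 0.01] 0.05156204780843815 7.0
[0.6802 0.0273 0.1716] [-0.014  0.42   2.056  0.132  0.138  0.074] 7.05
```

View pics/w6.png

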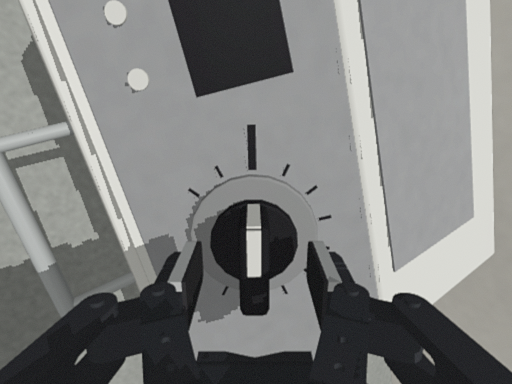

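>>> {"fn": "carry_out", "kwargs": {"series": [{"tx":0,"ty":0,"tz":-15,"ax":0,"ay":0,"az":0,"claw":60},{"tx":0,"ty":0,"tz":-25,"ax":0,"ay":0,"az":0,"claw":60},{"tx":0,"ty":0,"tz":-35,"ax":0,"ay":0,"az":0,"claw":60},{"tx":0,"ty":0,"tz":-35,"ax":0,"ay":0,"az":0,"claw":60},{"tx":0,"ty":0,"tz":0,"ax":0,"ay":0,"az":0,"claw":60},{"tx":0,"ty":0,"tz":0,"ax":0,"ay":0,"az":0,"claw":60}]}}

```text
time_s: 7.65
eef_pos: [0.6203, 0.0257, 0.273]
ee_rot: [2.149, 1.729, 0.591]
wrist_force: [0.1, -0.6, -0.6]
finger_gap: 0.0513
```

```bash
python3 look.py w7;python3 - <<'E'
from h import *
crop(cv2.imread('pics/w7.png')[:,:,::-1],150,70,350,270,4,'pics/w7c.png')
E
```

```text
[0.6205 0.0257 0.2729] [-0.019  0.189  2.078  0.056  0.346  0.149] 7.7
```

View pics/w7.png

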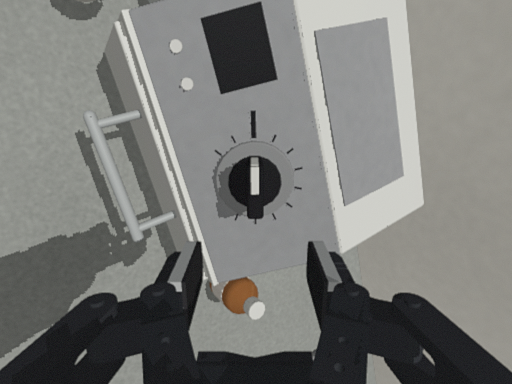

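View pics/w7c.png

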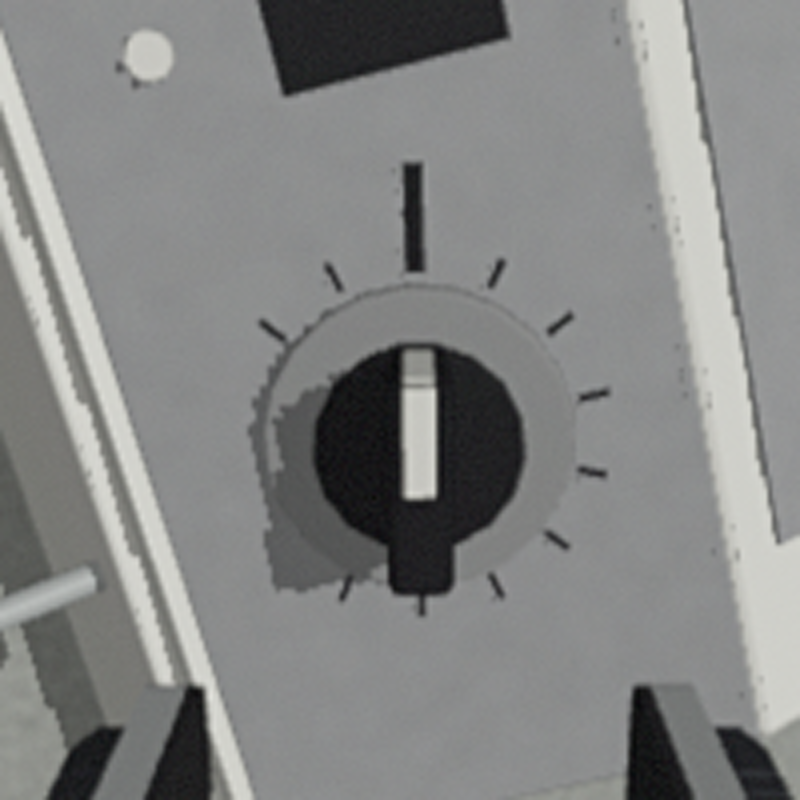

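Run:
```python
from h import *
crop(cv2.imread('pics/w7.png')[:,:,::-1],70,90,220,260,4,'pics/w7h.png')
crop(cv2.imread('pics/w2.png')[:,:,::-1],95,110,255,230,4,'pics/w2h.png')
```

```text
(no output)
```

View pics/w7h.png

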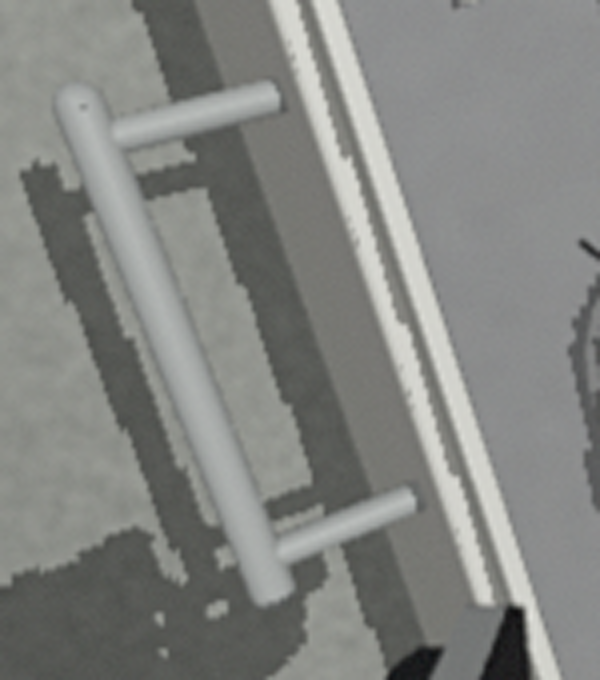

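View pics/w2h.png

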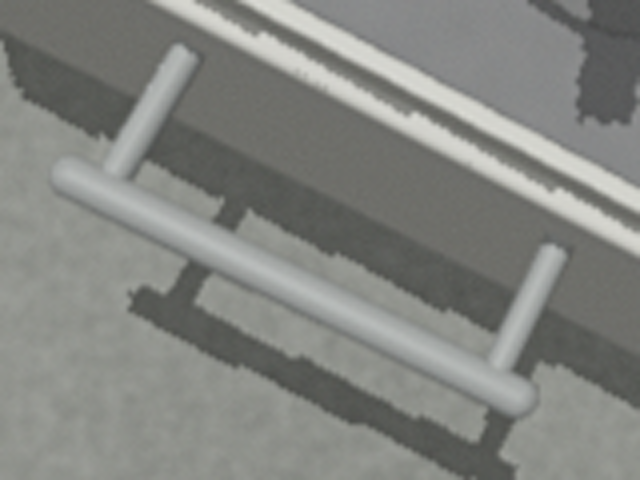

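Run:
```python
from h import *
import json
c1=json.load(open('pics/w7.json'));c2=json.load(open('pics/w2.json'))
A=lambda x,y:np.array([(x+.5)/4-.5+70,(y+.5)/4-.5+90]);B=lambda x,y:np.array([(x+.5)/4-.5+95,(y+.5)/4-.5+110])
W=[]
for a,b in (((92,145),(108,195)),((257,566),(494,383)),((80,105),(70,176)),((268,590),(518,395)),((279,97),(185,50)),((412,497),(557,245))):
    P,r=tri([(c1,A(*a)),(c2,B(*b))]);print(P.round(4),r.round(2));W.append(P)
m=(W[0]+W[1])/2;d=W[0]-W[1];print(m,np.linalg.norm(d),np.arctan2(-d[0],d[1]))
Rz=R.from_euler('z',PSI);inc=AX-Rz.apply([-.0737,-.03,.1495]);print(Rz.inv().apply(m-inc))
```

```text
[0.5801 0.1064 0.0828] [ 0.35  0.01 -0.31  0.28]
[0.5826 0.0024 0.0881] [ 0.85  0.04 -0.69  0.61]
[0.58   0.1152 0.0858] [-0.21 -0.01  0.19 -0.17]
[ 0.583  -0.0044  0.0876] [ 0.7   0.04 -0.58  0.51]
[0.6206 0.1077 0.0891] [-0.28 -0.01  0.23 -0.21]
[0.6232 0.0045 0.0858] [ 0.56  0.04 -0.44  0.38]
[0.58135794 0.05442702 0.08544065] 0.10412987802115814 0.023701711870307975
[-0.18303451 -0.00158161  0.08480065]
```

Run:
```python
from h import *
p,r,s=cur()
plan(p,r,[.575,.055,.17],downR(.02),8)
```

```text
{'tx': 1.0, 'ty': -11.9, 'tz': 8.3, 'ax': 3.77, 'ay': -0.44, 'az': -1.65}
{'tx': 1.4, 'ty': -11.3, 'tz': 9.0, 'ax': 3.77, 'ay': -0.44, 'az': -1.65}
{'tx': 1.8, 'ty': -10.6, 'tz': 9.7, 'ax': 3.77, 'ay': -0.44, 'az': -1.65}
{'tx': 2.2, 'ty': -9.9, 'tz': 10.4, 'ax': 3.77, 'ay': -0.44, 'az': -1.65}
{'tx': 2.6, 'ty': -9.2, 'tz': 11.0, 'ax': 3.78, 'ay': -0.45, 'az': -1.65}
{'tx': 2.9, 'ty': -8.3, 'tz': 11.6, 'ax': 3.77, 'ay': -0.44, 'az': -1.65}
{'tx': 3.2, 'ty': -7.5, 'tz': 12.0, 'ax': 3.78, 'ay': -0.45, 'az': -1.64}
{'tx': 3.5, 'ty': -6.5, 'tz': 12.5, 'ax': 3.77, 'ay': -0.44, 'az': -1.65}
end [0.575 0.055 0.17 ]
```

>>> {"fn": "carry_out", "kwargs": {"series": [{"tx":1,"ty":-12,"tz":8,"ax":3.8,"ay":-0.4,"az":-1.6,"claw":45},{"tx":1,"ty":-11,"tz":9,"ax":3.8,"ay":-0.4,"az":-1.6,"claw":45},{"tx":2,"ty":-11,"tz":10,"ax":3.8,"ay":-0.4,"az":-1.6,"claw":45},{"tx":2,"ty":-10,"tz":10,"ax":3.8,"ay":-0.4,"az":-1.6,"claw":45},{"tx":3,"ty":-9,"tz":11,"ax":3.8,"ay":-0.4,"az":-1.7,"claw":45},{"tx":3,"ty":-8,"tz":12,"ax":3.8,"ay":-0.4,"az":-1.7,"claw":45},{"tx":3,"ty":-7,"tz":12,"ax":3.8,"ay":-0.4,"az":-1.7,"claw":45},{"tx":3,"ty":-6,"tz":12,"ax":3.8,"ay":-0.4,"az":-1.7,"claw":45}]}}

```text
time_s: 8.5
eef_pos: [0.5717, 0.0546, 0.162]
ee_rot: [-2.173, -2.236, 0.027]
wrist_force: [-0.5, -0.6, -0.4]
finger_gap: 0.0385
```

>>> {"fn": "carry_out", "kwargs": {"series": [{"tx":0,"ty":0,"tz":0,"ax":0,"ay":0,"az":0,"claw":45}]}}

```text
time_s: 8.6
eef_pos: [0.5713, 0.0549, 0.1593]
ee_rot: [-2.17, -2.234, 0.033]
wrist_force: [0.2, -0.6, -0.3]
finger_gap: 0.0385
```

```bash
python3 - <<'E'
from h import *
p,r,s=cur();print(p,s['finger_gap'],s['q'])
plan(p,r,[.578,.055,.065],downR(.02),6)
E
python3 look.py w8
```

```text
[0.57134753 0.05494282 0.15927615] 0.03849967227907735 [0.03985893 0.47448146 1.8163145  0.00636878 0.88489915 0.00633798]
{'tx': -0.1, 'ty': 1.6, 'tz': 15.7, 'ax': -0.33, 'ay': -0.04, 'az': 0.09}
{'tx': -0.1, 'ty': 1.6, 'tz': 15.7, 'ax': -0.33, 'ay': -0.04, 'az': 0.09}
{'tx': -0.1, 'ty': 1.5, 'tz': 15.7, 'ax': -0.32, 'ay': -0.04, 'az': 0.09}
{'tx': -0.0, 'ty': 1.4, 'tz': 15.7, 'ax': -0.33, 'ay': -0.04, 'az': 0.09}
{'tx': -0.0, 'ty': 1.3, 'tz': 15.7, 'ax': -0.32, 'ay': -0.05, 'az': 0.09}
{'tx': -0.1, 'ty': 1.1, 'tz': 15.6, 'ax': -0.33, 'ay': -0.04, 'az': 0.09}
end [0.578 0.055 0.065]
[0.5715 0.0548 0.1599] [0.04  0.473 1.818 0.007 0.883 0.007] 8.65
```

View pics/w8.png

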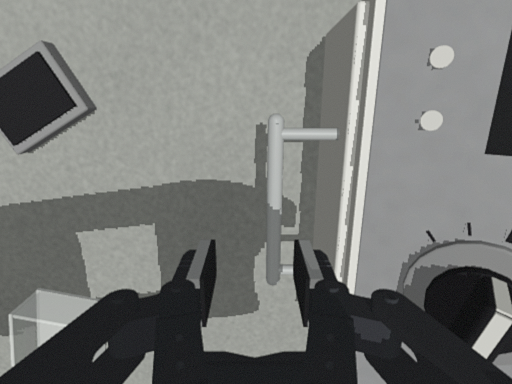

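>>> {"fn": "carry_out", "kwargs": {"series": [{"tx":0,"ty":2,"tz":15,"ax":-0.4,"ay":0,"az":0,"claw":45},{"tx":0,"ty":2,"tz":16,"ax":-0.4,"ay":0,"az":0,"claw":45},{"tx":0,"ty":2,"tz":16,"ax":-0.4,"ay":0,"az":0,"claw":45},{"tx":0,"ty":1,"tz":16,"ax":-0.4,"ay":0,"az":0,"claw":45},{"tx":0,"ty":1,"tz":16,"ax":-0.4,"ay":0,"az":0,"claw":45},{"tx":0,"ty":0,"tz":12,"ax":0,"ay":0,"az":0,"claw":45},{"tx":0,"ty":0,"tz":0,"ax":0,"ay":0,"az":0,"claw":45}]}}

```text
time_s: 9.35
eef_pos: [0.5804, 0.0542, 0.0681]
ee_rot: [2.192, 2.237, 0.028]
wrist_force: [0.2, 0.5, 0.5]
finger_gap: 0.0382
```

```bash
python3 - <<'E'
from h import *
p,r,s=cur();print(p,s['finger_gap'],s['q'])
plan(p,r,[.578,.055,.065],downR(.02),1)
E
python3 look.py w9
```

```text
[0.58039995 0.05416214 0.06806384] 0.038184762286557136 [0.03773221 0.58932462 1.90346931 0.00882168 0.62895096 0.01015231]
{'tx': 0.9, 'ty': -2.4, 'tz': 3.0, 'ax': 1.13, 'ay': -0.32, 'az': 0.03}
end [0.578 0.055 0.065]
[0.5808 0.0542 0.0688] [0.038 0.588 1.903 0.009 0.63  0.01 ] 9.4
```

View pics/w9.png

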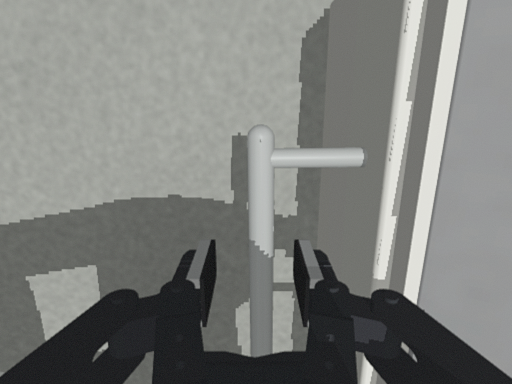

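Bar stands between the fingers (columns 248–273 vs 213–298). Close.

>>> {"fn": "carry_out", "kwargs": {"series": [{"tx":0,"ty":0,"tz":3,"ax":0,"ay":0,"az":0,"claw":0},{"tx":0,"ty":0,"tz":0,"ax":0,"ay":0,"az":0,"claw":0},{"tx":0,"ty":0,"tz":0,"ax":0,"ay":0,"az":0,"claw":0},{"tx":0,"ty":0,"tz":0,"ax":0,"ay":0,"az":0,"claw":0}]}}

```text
time_s: 9.8
eef_pos: [0.5819, 0.0541, 0.0672]
ee_rot: [2.19, 2.235, 0.032]
wrist_force: [1.6, 0.5, -10.5]
finger_gap: 0.0088
```

>>> {"fn": "carry_out", "kwargs": {"series": [{"tx":0,"ty":-8,"tz":0,"ax":0,"ay":0,"az":0,"claw":0},{"tx":0,"ty":-12,"tz":0,"ax":0,"ay":0,"az":0,"claw":0}]}}

```text
time_s: 10.0
eef_pos: [0.5635, 0.0536, 0.0671]
ee_rot: [2.188, 2.233, 0.035]
wrist_force: [2.6, -2.8, 0.1]
finger_gap: 0.0086
```

Run:
```python
from h import *
p,r,s=cur();print(p,s['finger_gap'],s['wrist_force'])
plan(p,r,[.444,.0525,.067],downR(.019),7)
```

```text
[0.56347664 0.05361834 0.06713641] 0.008630208341149165 [ 2.62500348 -2.78091637  0.10362022]
{'tx': 0.2, 'ty': -17.1, 'tz': -0.4, 'ax': 0.22, 'ay': -0.04, 'az': 0.01}
{'tx': 0.2, 'ty': -17.1, 'tz': -0.4, 'ax': 0.22, 'ay': -0.05, 'az': 0.01}
{'tx': 0.2, 'ty': -17.1, 'tz': -0.3, 'ax': 0.21, 'ay': -0.04, 'az': 0.01}
{'tx': 0.2, 'ty': -17.0, 'tz': -0.2, 'ax': 0.22, 'ay': -0.05, 'az': 0.01}
{'tx': 0.2, 'ty': -17.1, 'tz': -0.2, 'ax': 0.21, 'ay': -0.04, 'az': 0.01}
{'tx': 0.1, 'ty': -17.0, 'tz': -0.1, 'ax': 0.22, 'ay': -0.05, 'az': 0.01}
{'tx': 0.2, 'ty': -17.1, 'tz': -0.1, 'ax': 0.21, 'ay': -0.04, 'az': 0.02}
end [0.444  0.0525 0.067 ]
```

>>> {"fn": "carry_out", "kwargs": {"series": [{"tx":0,"ty":-15,"tz":0,"ax":0,"ay":0,"az":0,"claw":0},{"tx":0,"ty":-15,"tz":0,"ax":0,"ay":0,"az":0,"claw":0},{"tx":0,"ty":-15,"tz":0,"ax":0,"ay":0,"az":0,"claw":0},{"tx":0,"ty":-15,"tz":0,"ax":0,"ay":0,"az":0,"claw":0},{"tx":0,"ty":-15,"tz":0,"ax":0,"ay":0,"az":0,"claw":0},{"tx":0,"ty":-15,"tz":0,"ax":0,"ay":0,"az":0,"claw":0},{"tx":0,"ty":-12,"tz":0,"ax":0,"ay":0,"az":0,"claw":0}]}}

```text
time_s: 10.7
eef_pos: [0.4573, 0.0505, 0.0672]
ee_rot: [2.183, 2.229, 0.044]
wrist_force: [2.2, -4.1, -3.8]
finger_gap: 0.0086
```

Run:
```python
from h import *
p,r,s=cur();print(p,s['finger_gap'],s['wrist_force'],s['q'])
```

```text
[0.45730395 0.05048023 0.06717233] 0.008624393966748654 [ 2.17071847 -4.07185881 -3.75048325] [0.04094024 0.47242702 2.19447371 0.00898377 0.43957789 0.01196229]
```

>>> {"fn": "carry_out", "kwargs": {"series": [{"tx":0,"ty":-8,"tz":0,"ax":0,"ay":0,"az":0,"claw":0},{"tx":0,"ty":-5,"tz":0,"ax":0,"ay":0,"az":0,"claw":0}]}}

```text
time_s: 10.9
eef_pos: [0.4478, 0.0502, 0.0676]
ee_rot: [2.178, 2.224, 0.055]
wrist_force: [47.8, -1.8, -65.8]
finger_gap: 0.0083
```

>>> {"fn": "carry_out", "kwargs": {"series": [{"tx":0,"ty":-4,"tz":0,"ax":0,"ay":0,"az":0,"claw":0},{"tx":0,"ty":0,"tz":0,"ax":0,"ay":0,"az":0,"claw":0}]}}

```text
time_s: 11.1
eef_pos: [0.4485, 0.0502, 0.0672]
ee_rot: [2.174, 2.219, 0.065]
wrist_force: [-3.2, -1.8, -2.8]
finger_gap: 0.0086
```

>>> {"fn": "carry_out", "kwargs": {"series": [{"tx":0,"ty":0,"tz":0,"ax":0,"ay":0,"az":0,"claw":45},{"tx":0,"ty":0,"tz":0,"ax":0,"ay":0,"az":0,"claw":45},{"tx":0,"ty":0,"tz":0,"ax":0,"ay":0,"az":0,"claw":45},{"tx":0,"ty":0,"tz":-15,"ax":1,"ay":0,"az":0,"claw":45},{"tx":0,"ty":0,"tz":-30,"ax":0.5,"ay":0,"az":0,"claw":45},{"tx":0,"ty":0,"tz":-40,"ax":0,"ay":0,"az":0,"claw":45},{"tx":0,"ty":10,"tz":-40,"ax":0,"ay":0,"az":0,"claw":45},{"tx":0,"ty":20,"tz":-30,"ax":0,"ay":0,"az":0,"claw":45}]}}

```text
time_s: 11.9
eef_pos: [0.467, 0.0503, 0.2249]
ee_rot: [2.194, 2.24, 0.021]
wrist_force: [1.4, 0.0, -0.9]
finger_gap: 0.0385
```

```bash
python3 look.py w10
```

```text
[0.473  0.0504 0.2293] [0.039 0.227 2.003 0.006 0.889 0.015] 11.95
```

View pics/w10.png

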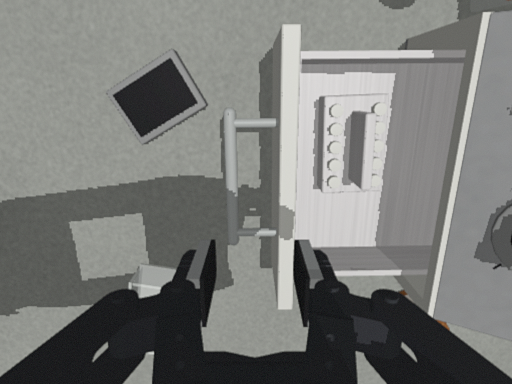

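Run:
```python
from h import *
import json
c=json.load(open('pics/w10.json'))
for uv in ((368,112),(368,188),(350,145)): print(atz(c,uv,.086))
p,r,s=cur();print(p)
plan(p,r,[.545,.055,.24],downR(.02),4)
```

```text
[0.56491612 0.11453226 0.086     ]
[0.57363974 0.04609023 0.086     ]
[0.55242094 0.08573073 0.086     ]
[0.47303619 0.05038259 0.22934888]
{'tx': 0.8, 'ty': 18.1, 'tz': -2.3, 'ax': 0.32, 'ay': -0.07, 'az': 0.01}
{'tx': 0.8, 'ty': 18.0, 'tz': -2.3, 'ax': 0.32, 'ay': -0.07, 'az': 0.0}
{'tx': 0.8, 'ty': 18.0, 'tz': -2.5, 'ax': 0.32, 'ay': -0.08, 'az': 0.01}
{'tx': 0.8, 'ty': 18.1, 'tz': -2.5, 'ax': 0.32, 'ay': -0.07, 'az': 0.0}
end [0.545 0.055 0.24 ]
```

>>> {"fn": "carry_out", "kwargs": {"series": [{"tx":3,"ty":20,"tz":-3,"ax":0.3,"ay":0,"az":0,"claw":45},{"tx":3,"ty":20,"tz":-3,"ax":0.3,"ay":0,"az":0,"claw":45},{"tx":3,"ty":20,"tz":-3,"ax":0.3,"ay":0,"az":0,"claw":45},{"tx":3,"ty":18,"tz":-2,"ax":0.3,"ay":0,"az":0,"claw":45},{"tx":0,"ty":0,"tz":0,"ax":0,"ay":0,"az":0,"claw":45},{"tx":0,"ty":0,"tz":0,"ax":0,"ay":0,"az":0,"claw":45}]}}

```text
time_s: 12.55
eef_pos: [0.5532, 0.0648, 0.2447]
ee_rot: [-2.198, -2.244, -0.012]
wrist_force: [-0.8, -0.9, -0.1]
finger_gap: 0.0385
```

```bash
python3 look.py w11
python3 - <<'E'
from h import *
crop(cv2.imread('pics/w11.png')[:,:,::-1],170,50,350,230,4,'pics/w11c.png')
crop(cv2.imread('pics/w10.png')[:,:,::-1],290,70,440,220,5,'pics/w10c.png')
E
```

```text
[0.5531 0.0648 0.2448] [0.058 0.333 1.801 0.007 1.001 0.035] 12.6
```

View pics/w11.png

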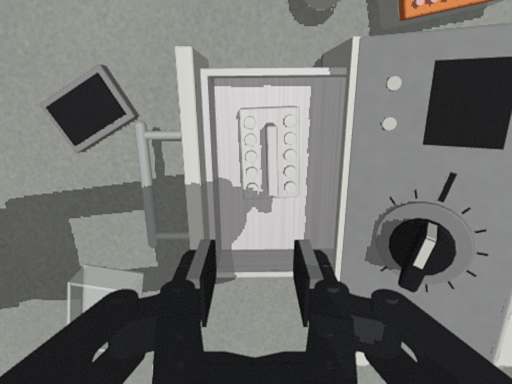

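View pics/w11c.png

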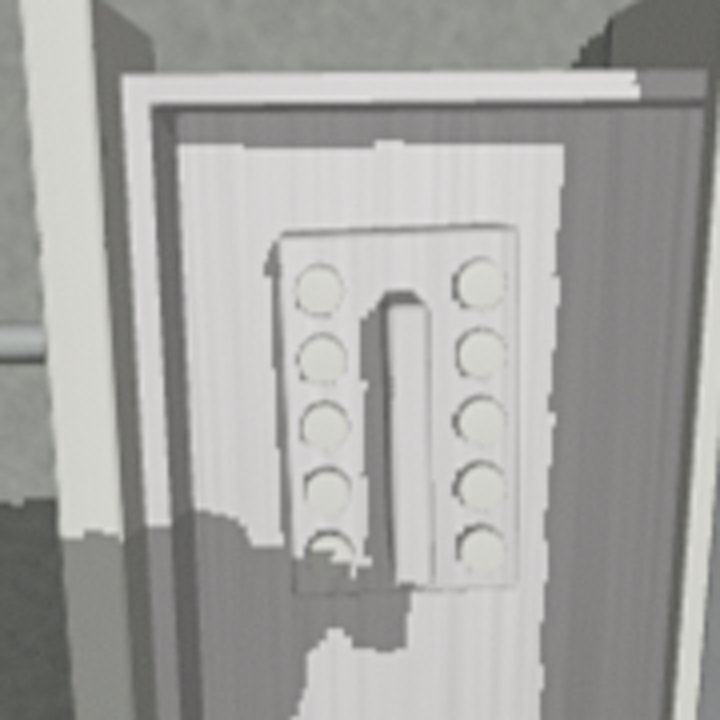

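View pics/w10c.png

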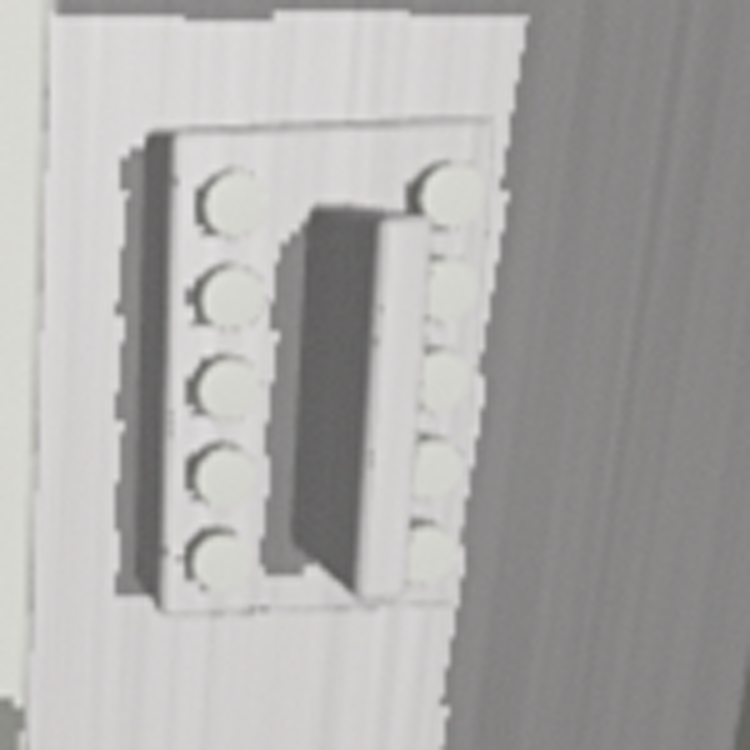

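Run:
```python
from h import *
import json
c1=json.load(open('pics/w11.json'));c2=json.load(open('pics/w10.json'))
A=lambda x,y:np.array([(x+.5)/4-.5+170,(y+.5)/4-.5+50]);B=lambda x,y:np.array([(x+.5)/5-.5+290,(y+.5)/5-.5+70])
pts=[((388,305),(380,218)),((428,303),(427,218)),((396,585),(358,597)),((434,585),(405,597)),((322,289),(237,203)),((330,547),(222,556)),((480,283),(453,196)),((480,548),(435,552))]
W=[]
for a,b in pts:
    P,r=tri([(c1,A(*a)),(c2,B(*b))]);print(P.round(4),r.round(2),atz(c1,A(*a),.086).round(4),atz(c2,B(*b),.086).round(4));W.append(P)
m=np.mean(W[:4],0);d=(W[0]+W[1]-W[2]-W[3])/2;print('fin',m,np.linalg.norm(d),np.arctan2(-d[0],d[1]))
m=np.mean(W[4:],0);d=(W[4]+W[6]-W[5]-W[7])/2;print('caps',m,np.arctan2(-d[0],d[1]))
z=.086;Q=[atz(c1,A(*a),z) for a,b in pts[:4]];print(np.mean(Q,0),np.arctan2(-(Q[0]-Q[2]+Q[1]-Q[3])[0],(Q[0]-Q[2]+Q[1]-Q[3])[1]))
```

```text
[0.5634 0.1135 0.0845] [ 0.02  0.16 -0.02 -0.15] [0.5634 0.1138 0.086 ] [0.563  0.1135 0.086 ]
[0.5731 0.1136 0.0806] [ 0.04  0.34 -0.04 -0.32] [0.5727 0.1145 0.086 ] [0.5711 0.1136 0.086 ]
[0.5676 0.045  0.0855] [ 0.01  0.1  -0.01 -0.09] [0.5675 0.0452 0.086 ] [0.5674 0.045  0.086 ]
[0.5773 0.0445 0.0834] [ 0.01  0.08 -0.01 -0.08] [0.577  0.0454 0.086 ] [0.5762 0.0452 0.086 ]
[0.5477 0.114  0.0492] [ 0.01  0.11 -0.01 -0.1 ] [0.5479 0.1172 0.086 ] [0.5378 0.1155 0.086 ]
[0.5511 0.0437 0.0504] [ 0.05  0.69 -0.05 -0.65] [0.5509 0.0548 0.086 ] [0.5412 0.0525 0.086 ]
[0.5885 0.1164 0.0525] [ 0.04  0.28 -0.03 -0.26] [0.5846 0.1193 0.086 ] [0.5752 0.1174 0.086 ]
[0.5913 0.0476 0.0606] [ 0.02  0.31 -0.02 -0.29] [0.588  0.0552 0.086 ] [0.5806 0.0539 0.086 ]
fin [0.57034621 0.0791558  0.08352205] 0.0690210211965512 0.05967267901191428
caps [0.56964329 0.08042681 0.05315281] 0.04413736305278212
[0.57013595 0.07972595 0.086     ] 0.06163279177585008
```

Run:
```python
from h import *
p,r,s=cur()
plan(p,r,[.570,.0795,.13],downR(.06),5)
```

```text
{'tx': 2.7, 'ty': 3.3, 'tz': 23.0, 'ax': 0.06, 'ay': -0.06, 'az': -0.45}
{'tx': 2.8, 'ty': 3.4, 'tz': 23.0, 'ax': 0.06, 'ay': -0.07, 'az': -0.45}
{'tx': 2.7, 'ty': 3.4, 'tz': 23.0, 'ax': 0.06, 'ay': -0.06, 'az': -0.46}
{'tx': 2.8, 'ty': 3.4, 'tz': 22.9, 'ax': 0.07, 'ay': -0.07, 'az': -0.45}
{'tx': 2.7, 'ty': 3.5, 'tz': 23.0, 'ax': 0.06, 'ay': -0.06, 'az': -0.46}
end [0.57   0.0795 0.13  ]
```

>>> {"fn": "carry_out", "kwargs": {"series": [{"tx":3,"ty":3,"tz":23,"ax":0.1,"ay":0,"az":-0.5,"claw":45},{"tx":3,"ty":3,"tz":23,"ax":0.1,"ay":0,"az":-0.5,"claw":45},{"tx":3,"ty":4,"tz":23,"ax":0,"ay":0,"az":-0.5,"claw":45},{"tx":2,"ty":4,"tz":23,"ax":0,"ay":0,"az":-0.4,"claw":45},{"tx":2,"ty":3,"tz":20,"ax":0,"ay":0,"az":-0.4,"claw":45},{"tx":0,"ty":0,"tz":0,"ax":0,"ay":0,"az":0,"claw":45}]}}

```text
time_s: 13.2
eef_pos: [0.5651, 0.0786, 0.13]
ee_rot: [-2.15, -2.287, -0.008]
wrist_force: [-0.3, -0.3, 0.3]
finger_gap: 0.0384
```

```bash
python3 - <<'E'
from h import *
p,r,s=cur();print(p,s['finger_gap'],s['q'])
plan(p,r,[.570,.0795,.06],downR(.06),4)
E
python3 look.py w12
```

```text
[0.56507192 0.07860725 0.12997102] 0.038445043075941994 [0.08155343 0.49279512 1.87806914 0.00778884 0.76910142 0.014351  ]
{'tx': 0.1, 'ty': 1.2, 'tz': 17.5, 'ax': 0.02, 'ay': -0.08, 'az': 0.02}
{'tx': 0.1, 'ty': 1.2, 'tz': 17.5, 'ax': 0.02, 'ay': -0.08, 'az': 0.02}
{'tx': 0.1, 'ty': 1.2, 'tz': 17.5, 'ax': 0.02, 'ay': -0.08, 'az': 0.03}
{'tx': 0.1, 'ty': 1.3, 'tz': 17.5, 'ax': 0.03, 'ay': -0.07, 'az': 0.02}
end [0.57   0.0795 0.06  ]
[0.5655 0.0786 0.1312] [0.081 0.491 1.877 0.008 0.771 0.015] 13.25
```

View pics/w12.png

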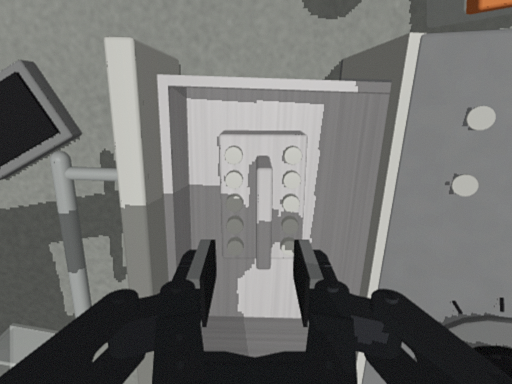

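>>> {"fn": "carry_out", "kwargs": {"series": [{"tx":0,"ty":2,"tz":18,"ax":0,"ay":0,"az":0,"claw":45},{"tx":0,"ty":2,"tz":18,"ax":0,"ay":0,"az":0,"claw":45},{"tx":0,"ty":1,"tz":18,"ax":0,"ay":0,"az":0,"claw":45},{"tx":0,"ty":1,"tz":12,"ax":0,"ay":0,"az":0,"claw":45},{"tx":0,"ty":0,"tz":0,"ax":0,"ay":0,"az":0,"claw":45}]}}

```text
time_s: 13.75
eef_pos: [0.5729, 0.0788, 0.0699]
ee_rot: [2.152, 2.285, 0.017]
wrist_force: [0.2, 0.0, -0.0]
finger_gap: 0.0386
```

```bash
python3 - <<'E'
from h import *
p,r,s=cur();print(p,s['finger_gap'],s['wrist_force'])
plan(p,r,[.570,.0795,.06],downR(.06),1)
E
python3 look.py w13
```

```text
[0.57291905 0.07878566 0.06987818] 0.038570446766213545 [ 0.17573172  0.01317525 -0.0387432 ]
{'tx': 0.8, 'ty': -3.0, 'tz': 9.9, 'ax': 0.53, 'ay': -0.32, 'az': 0.0}
end [0.57   0.0795 0.06  ]
[0.5732 0.0788 0.0706] [0.081 0.585 1.904 0.009 0.643 0.014] 13.8
```

View pics/w13.png

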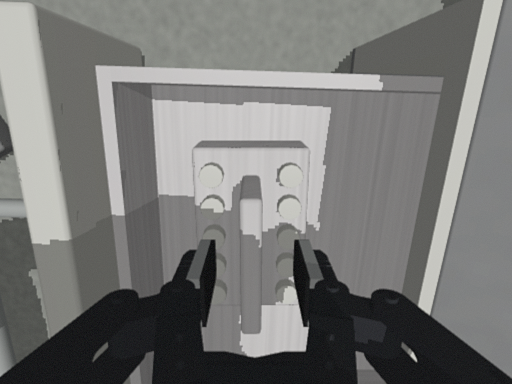

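>>> {"fn": "carry_out", "kwargs": {"series": [{"tx":0.5,"ty":-2,"tz":6,"ax":0.5,"ay":-0.3,"az":0,"claw":45},{"tx":0,"ty":-1,"tz":4,"ax":0,"ay":0,"az":0,"claw":45},{"tx":0,"ty":0,"tz":0,"ax":0,"ay":0,"az":0,"claw":45}]}}

```text
time_s: 14.1
eef_pos: [0.5712, 0.0792, 0.0624]
ee_rot: [2.152, 2.285, 0.004]
wrist_force: [-0.1, -0.6, 0.4]
finger_gap: 0.0385
```

Run:
```python
from h import *
p,r,s=cur();print(p,s['finger_gap'],s['wrist_force'])
plan(p,r,[.570,.0795,.06],downR(.06),1)
```

```text
[0.57116319 0.07922251 0.06235806] 0.03848204598938274 [-0.12117619 -0.60716149  0.419476  ]
{'tx': 0.3, 'ty': -1.2, 'tz': 2.4, 'ax': 0.21, 'ay': 0.01, 'az': -0.01}
end [0.57   0.0795 0.06  ]
```

>>> {"fn": "carry_out", "kwargs": {"series": [{"tx":0,"ty":-1,"tz":2,"ax":0.2,"ay":0,"az":0,"claw":40},{"tx":0,"ty":0,"tz":0,"ax":0,"ay":0,"az":0,"claw":0},{"tx":0,"ty":0,"tz":0,"ax":0,"ay":0,"az":0,"claw":0},{"tx":0,"ty":0,"tz":0,"ax":0,"ay":0,"az":0,"claw":0},{"tx":0,"ty":0,"tz":0,"ax":0,"ay":0,"az":0,"claw":0}]}}

```text
time_s: 14.6
eef_pos: [0.5704, 0.0793, 0.0608]
ee_rot: [2.153, 2.287, 0.001]
wrist_force: [0.1, 1.3, -1.9]
finger_gap: 0.0087
```

>>> {"fn": "carry_out", "kwargs": {"series": [{"tx":0,"ty":0,"tz":-5,"ax":0,"ay":0,"az":0,"claw":0},{"tx":0,"ty":0,"tz":-10,"ax":0,"ay":0,"az":0,"claw":0}]}}

```text
time_s: 14.8
eef_pos: [0.5692, 0.0791, 0.0753]
ee_rot: [-2.153, -2.286, 0.003]
wrist_force: [0.5, -0.3, -3.0]
finger_gap: 0.0088
```

```bash
python3 - <<'E'
from h import *
p,r,s=cur();print(p,s['finger_gap'],s['wrist_force'],r.as_matrix()[:,2])
E
python3 look.py w14
```

```text
[0.5691862  0.07914583 0.07525296] 0.008776128450842482 [ 0.52637487 -0.29513074 -3.0017883 ] [-2.26347025e-03 -2.73166944e-04 -9.99997401e-01]
[0.5702 0.0792 0.0771] [ 0.085  0.576  1.898 -0.     0.668  0.026] 14.85
```

View pics/w14.png

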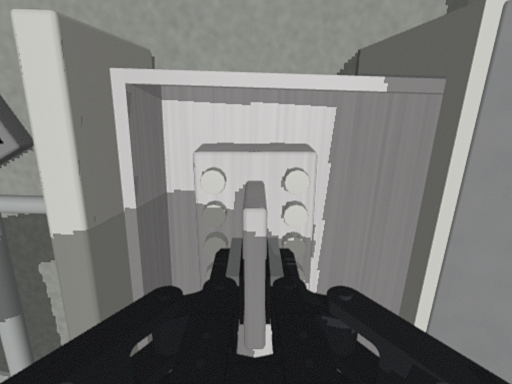

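>>> {"fn": "carry_out", "kwargs": {"series": [{"tx":0,"ty":0,"tz":-18,"ax":0,"ay":0,"az":0,"claw":0},{"tx":0,"ty":0,"tz":-20,"ax":0,"ay":0,"az":0,"claw":0},{"tx":0,"ty":0,"tz":-20,"ax":0,"ay":0,"az":0,"claw":0},{"tx":0,"ty":0,"tz":-20,"ax":0,"ay":0,"az":0,"claw":0},{"tx":0,"ty":0,"tz":-20,"ax":0,"ay":0,"az":0,"claw":0},{"tx":0,"ty":0,"tz":-20,"ax":0,"ay":0,"az":0,"claw":0},{"tx":0,"ty":0,"tz":-5,"ax":0,"ay":0,"az":0,"claw":0}]}}

```text
time_s: 15.55
eef_pos: [0.5695, 0.0792, 0.2079]
ee_rot: [2.153, 2.286, 0.001]
wrist_force: [-0.4, -0.7, -3.8]
finger_gap: 0.009
```

Run:
```python
from h import *
p,r,s=cur();print(p,s['finger_gap'],s['wrist_force'],r.as_matrix()[:,2])
plan(p,r,[.4665,-.313,.20],downR(-.05),20)
```

```text
[0.56951231 0.07915917 0.20787642] 0.008952171885727998 [-0.44375836 -0.66031794 -3.82713695] [ 1.08292600e-03 -2.11848565e-05 -9.99999413e-01]
{'tx': -19.3, 'ty': -6.3, 'tz': 0.4, 'ax': 0.0, 'ay': 0.0, 'az': 0.32}
{'tx': -19.3, 'ty': -6.2, 'tz': 0.4, 'ax': 0.0, 'ay': 0.0, 'az': 0.31}
{'tx': -19.3, 'ty': -6.1, 'tz': 0.4, 'ax': 0.0, 'ay': 0.0, 'az': 0.32}
{'tx': -19.4, 'ty': -6.0, 'tz': 0.4, 'ax': 0.0, 'ay': 0.0, 'az': 0.31}
{'tx': -19.4, 'ty': -5.9, 'tz': 0.4, 'ax': 0.0, 'ay': 0.0, 'az': 0.32}
{'tx': -19.4, 'ty': -5.8, 'tz': 0.4, 'ax': 0.0, 'ay': 0.0, 'az': 0.31}
{'tx': -19.5, 'ty': -5.7, 'tz': 0.4, 'ax': 0.0, 'ay': 0.0, 'az': 0.32}
{'tx': -19.5, 'ty': -5.6, 'tz': 0.4, 'ax': 0.0, 'ay': 0.0, 'az': 0.31}
{'tx': -19.5, 'ty': -5.5, 'tz': 0.4, 'ax': 0.01, 'ay': 0.0, 'az': 0.32}
{'tx': -19.6, 'ty': -5.3, 'tz': 0.4, 'ax': 0.0, 'ay': 0.0, 'az': 0.31}
{'tx': -19.6, 'ty': -5.2, 'tz': 0.4, 'ax': 0.01, 'ay': 0.0, 'az': 0.32}
{'tx': -19.6, 'ty': -5.1, 'tz': 0.4, 'ax': 0.0, 'ay': 0.0, 'az': 0.31}
{'tx': -19.6, 'ty': -5.0, 'tz': 0.4, 'ax': 0.01, 'ay': 0.0, 'az': 0.32}
{'tx': -19.7, 'ty': -4.9, 'tz': 0.4, 'ax': 0.0, 'ay': 0.0, 'az': 0.31}
{'tx': -19.7, 'ty': -4.8, 'tz': 0.4, 'ax': 0.01, 'ay': 0.0, 'az': 0.32}
{'tx': -19.7, 'ty': -4.7, 'tz': 0.4, 'ax': 0.0, 'ay': 0.0, 'az': 0.31}
{'tx': -19.7, 'ty': -4.6, 'tz': 0.4, 'ax': 0.01, 'ay': 0.0, 'az': 0.32}
{'tx': -19.8, 'ty': -4.5, 'tz': 0.3, 'ax': 0.0, 'ay': 0.0, 'az': 0.31}
{'tx': -19.8, 'ty': -4.4, 'tz': 0.4, 'ax': 0.01, 'ay': 0.0, 'az': 0.32}
{'tx': -19.8, 'ty': -4.4, 'tz': 0.3, 'ax': 0.0, 'ay': 0.0, 'az': 0.31}
end [ 0.4665 -0.313   0.2   ]
```

>>> {"fn": "carry_out", "kwargs": {"series": [{"tx":-15,"ty":-6,"tz":0,"ax":0,"ay":0,"az":0.3,"claw":0},{"tx":-20,"ty":-6,"tz":0,"ax":0,"ay":0,"az":0.3,"claw":0},{"tx":-20,"ty":-6,"tz":0,"ax":0,"ay":0,"az":0.3,"claw":0},{"tx":-20,"ty":-6,"tz":0,"ax":0,"ay":0,"az":0.3,"claw":0},{"tx":-20,"ty":-6,"tz":0,"ax":0,"ay":0,"az":0.3,"claw":0},{"tx":-20,"ty":-6,"tz":0,"ax":0,"ay":0,"az":0.3,"claw":0},{"tx":-20,"ty":-6,"tz":0,"ax":0,"ay":0,"az":0.3,"claw":0},{"tx":-20,"ty":-6,"tz":0,"ax":0,"ay":0,"az":0.3,"claw":0}]}}

```text
time_s: 16.35
eef_pos: [0.5211, -0.085, 0.2031]
ee_rot: [-2.198, -2.24, 0.005]
wrist_force: [1.3, 0.2, -3.4]
finger_gap: 0.009
```

>>> {"fn": "carry_out", "kwargs": {"series": [{"tx":-20,"ty":-5,"tz":0,"ax":0,"ay":0,"az":0.3,"claw":0},{"tx":-20,"ty":-5,"tz":0,"ax":0,"ay":0,"az":0.3,"claw":0},{"tx":-20,"ty":-5,"tz":0,"ax":0,"ay":0,"az":0.3,"claw":0},{"tx":-20,"ty":-5,"tz":0,"ax":0,"ay":0,"az":0.3,"claw":0},{"tx":-20,"ty":-5,"tz":0,"ax":0,"ay":0,"az":0.3,"claw":0},{"tx":-20,"ty":-5,"tz":0,"ax":0,"ay":0,"az":0.3,"claw":0},{"tx":-20,"ty":-5,"tz":0,"ax":0,"ay":0,"az":0.3,"claw":0},{"tx":-20,"ty":-5,"tz":0,"ax":0,"ay":0,"az":0.3,"claw":0}]}}

```text
time_s: 17.15
eef_pos: [0.4693, -0.2541, 0.1959]
ee_rot: [-2.242, -2.181, 0.013]
wrist_force: [0.1, -0.3, -4.2]
finger_gap: 0.0087
```

```bash
python3 look.py w15
python3 - <<'E'
from h import *
p,r,s=cur();print(p,s['finger_gap'],s['wrist_force'],r.as_matrix()[:,2])
plan(p,r,[.4665,-.313,.20],downR(-.05),6)
E
```

```text
[ 0.4687 -0.2567  0.1958] [-0.554  0.369  1.887 -0.008  0.9   -0.52 ] 17.2
[ 0.46867012 -0.25667512  0.19581817] 0.009025945708923315 [-0.99984364 -4.53990857 -4.2090645 ] [-0.01592981  0.00274812 -0.99986934]
{'tx': -9.4, 'ty': -0.1, 'tz': -0.7, 'ax': -0.15, 'ay': -0.02, 'az': 0.2}
{'tx': -9.4, 'ty': -0.1, 'tz': -0.7, 'ax': -0.15, 'ay': -0.02, 'az': 0.21}
{'tx': -9.4, 'ty': -0.0, 'tz': -0.7, 'ax': -0.15, 'ay': -0.02, 'az': 0.2}
{'tx': -9.4, 'ty': -0.0, 'tz': -0.7, 'ax': -0.16, 'ay': -0.02, 'az': 0.21}
{'tx': -9.4, 'ty': 0.0, 'tz': -0.7, 'ax': -0.15, 'ay': -0.02, 'az': 0.2}
{'tx': -9.4, 'ty': 0.1, 'tz': -0.8, 'ax': -0.16, 'ay': -0.02, 'az': 0.21}
end [ 0.4665 -0.313   0.2   ]
```

View pics/w15.png

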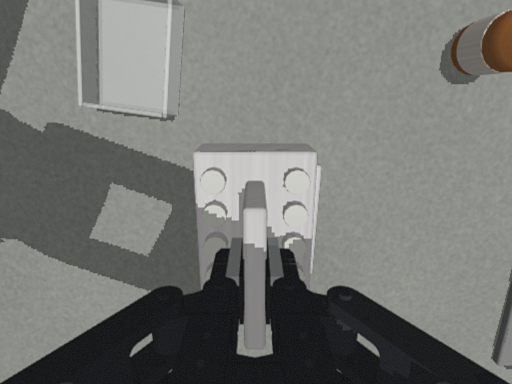

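Run:
```python
from h import *
import json
c=json.load(open('pics/w15.json'))
print(atz(c,(320,167),.014),atz(c,(313,270),.014)); print(proj(c,[.5339,-.2528,.014]),proj(c,[.5273,-.3801,.014]))
```

```text
[ 0.53371653 -0.25168653  0.014     ] [ 0.52972869 -0.37329813  0.014     ]
[[320.14088054 168.04073658]] [[310.74472718 275.19187641]]
```

>>> {"fn": "carry_out", "kwargs": {"series": [{"tx":-10,"ty":0,"tz":0,"ax":-0.2,"ay":0,"az":0.2,"claw":0},{"tx":-10,"ty":0,"tz":0,"ax":-0.2,"ay":0,"az":0.2,"claw":0},{"tx":-10,"ty":0,"tz":0,"ax":-0.2,"ay":0,"az":0.2,"claw":0},{"tx":-10,"ty":0,"tz":0,"ax":-0.2,"ay":0,"az":0.2,"claw":0},{"tx":-10,"ty":0,"tz":0,"ax":-0.1,"ay":0,"az":0.2,"claw":0},{"tx":-6,"ty":0,"tz":0,"ax":0,"ay":0,"az":0,"claw":0},{"tx":0,"ty":0,"tz":0,"ax":0,"ay":0,"az":0,"claw":0}]}}

```text
time_s: 17.9
eef_pos: [0.4641, -0.3178, 0.1935]
ee_rot: [-2.273, -2.164, -0.002]
wrist_force: [0.7, 0.4, -3.6]
finger_gap: 0.0089
```

```bash
python3 look.py w16
python3 - <<'E'
from h import *
p,r,s=cur();print(p,s['finger_gap'],s['wrist_force'],r.as_matrix()[:,2])
plan(p,r,[.4665,-.313,.07],downR(-.05),8)
E
```

```text
[ 0.464  -0.3173  0.1934] [-0.655  0.403  1.838  0.003  0.905 -0.608] 17.95
[ 0.46397779 -0.31734     0.19343806] 0.009115553311542577 [ 0.20077732 -1.09889834 -4.29908796] [-0.00167464  0.0038426  -0.99999121]
{'tx': 0.5, 'ty': 0.3, 'tz': 15.4, 'ax': -0.01, 'ay': -0.03, 'az': 0.01}
{'tx': 0.5, 'ty': 0.3, 'tz': 15.4, 'ax': -0.01, 'ay': -0.03, 'az': 0.01}
{'tx': 0.5, 'ty': 0.3, 'tz': 15.4, 'ax': -0.01, 'ay': -0.03, 'az': 0.01}
{'tx': 0.5, 'ty': 0.3, 'tz': 15.4, 'ax': -0.02, 'ay': -0.03, 'az': 0.01}
{'tx': 0.5, 'ty': 0.3, 'tz': 15.5, 'ax': -0.01, 'ay': -0.02, 'az': 0.01}
{'tx': 0.6, 'ty': 0.3, 'tz': 15.4, 'ax': -0.02, 'ay': -0.03, 'az': 0.0}
{'tx': 0.6, 'ty': 0.3, 'tz': 15.5, 'ax': -0.01, 'ay': -0.02, 'az': 0.01}
{'tx': 0.5, 'ty': 0.3, 'tz': 15.4, 'ax': -0.02, 'ay': -0.03, 'az': 0.0}
end [ 0.4665 -0.313   0.07  ]
```

View pics/w16.png

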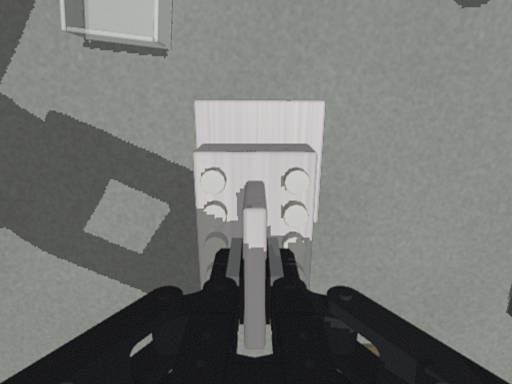

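>>> {"fn": "carry_out", "kwargs": {"series": [{"tx":0.5,"ty":0.3,"tz":15,"ax":0,"ay":0,"az":0,"claw":0},{"tx":0.5,"ty":0.3,"tz":18,"ax":0,"ay":0,"az":0,"claw":0},{"tx":0.5,"ty":0.3,"tz":18,"ax":0,"ay":0,"az":0,"claw":0},{"tx":0.5,"ty":0.3,"tz":18,"ax":0,"ay":0,"az":0,"claw":0},{"tx":0.5,"ty":0,"tz":18,"ax":0,"ay":0,"az":0,"claw":0},{"tx":0.5,"ty":0,"tz":15,"ax":0,"ay":0,"az":0,"claw":0},{"tx":0.5,"ty":0,"tz":10,"ax":0,"ay":0,"az":0,"claw":0},{"tx":0,"ty":0,"tz":0,"ax":0,"ay":0,"az":0,"claw":0}]}}

```text
time_s: 18.75
eef_pos: [0.467, -0.3108, 0.0787]
ee_rot: [-2.27, -2.168, -0.004]
wrist_force: [-0.5, -0.6, -3.1]
finger_gap: 0.009
```

Run:
```python
from h import *
import json
c=json.load(open('pics/w16.json'));a,b=atz(c,(195,100),.014),atz(c,(324,101),.014);print(a,b)
p,r,s=cur();print(p,s['finger_gap'],s['wrist_force'],r.as_matrix()[:,2])
plan(p,r,[.4665,-.313,.063],downR(-.05),2)
```

```text
[ 0.40834072 -0.24372938  0.014     ] [ 0.5338518  -0.25086541  0.014     ]
[ 0.46697857 -0.31076931  0.07873542] 0.008973644343958797 [-0.46346524 -0.59103488 -3.0645306 ] [ 1.75024319e-04  3.19916568e-03 -9.99994867e-01]
{'tx': -1.2, 'ty': -0.2, 'tz': 7.9, 'ax': 0.0, 'ay': -0.09, 'az': 0.12}
{'tx': -1.1, 'ty': -0.2, 'tz': 7.8, 'ax': 0.0, 'ay': -0.09, 'az': 0.11}
end [ 0.4665 -0.313   0.063 ]
```

>>> {"fn": "carry_out", "kwargs": {"series": [{"tx":-1,"ty":0,"tz":8,"ax":0,"ay":-0.2,"az":0,"claw":0},{"tx":0,"ty":0,"tz":5,"ax":0,"ay":0,"az":0,"claw":0},{"tx":0,"ty":0,"tz":0,"ax":0,"ay":0,"az":0,"claw":0}]}}

```text
time_s: 19.05
eef_pos: [0.4679, -0.3121, 0.0661]
ee_rot: [2.27, 2.169, -0.0]
wrist_force: [0.4, -0.2, -3.0]
finger_gap: 0.0086
```

>>> {"fn": "carry_out", "kwargs": {"series": [{"tx":0,"ty":0,"tz":2,"ax":0,"ay":0,"az":0,"claw":0},{"tx":0,"ty":0,"tz":0,"ax":0,"ay":0,"az":0,"claw":0}]}}

```text
time_s: 19.25
eef_pos: [0.4682, -0.3124, 0.0644]
ee_rot: [2.269, 2.168, 0.0]
wrist_force: [-0.5, -0.2, -4.4]
finger_gap: 0.0089
```

>>> {"fn": "carry_out", "kwargs": {"series": [{"tx":0,"ty":0,"tz":2,"ax":0,"ay":0,"az":0,"claw":0},{"tx":0,"ty":0,"tz":0,"ax":0,"ay":0,"az":0,"claw":0}]}}

```text
time_s: 19.45
eef_pos: [0.4684, -0.3126, 0.0628]
ee_rot: [2.269, 2.167, 0.0]
wrist_force: [0.3, 0.1, -3.6]
finger_gap: 0.0089
```

>>> {"fn": "carry_out", "kwargs": {"series": [{"tx":0,"ty":0,"tz":1.2,"ax":0,"ay":0,"az":0,"claw":0},{"tx":0,"ty":0,"tz":0,"ax":0,"ay":0,"az":0,"claw":0}]}}

```text
time_s: 19.65
eef_pos: [0.4685, -0.3127, 0.0617]
ee_rot: [2.269, 2.167, 0.0]
wrist_force: [0.8, -0.6, -2.8]
finger_gap: 0.0087
```

>>> {"fn": "carry_out", "kwargs": {"series": [{"tx":0,"ty":0,"tz":1.2,"ax":0,"ay":0,"az":0,"claw":0},{"tx":0,"ty":0,"tz":0,"ax":0,"ay":0,"az":0,"claw":0}]}}

```text
time_s: 19.85
eef_pos: [0.4688, -0.313, 0.0609]
ee_rot: [2.268, 2.166, 0.001]
wrist_force: [-1.2, 1.1, -0.7]
finger_gap: 0.0087
```

>>> {"fn": "carry_out", "kwargs": {"series": [{"tx":0,"ty":0,"tz":1,"ax":0,"ay":0,"az":0,"claw":0},{"tx":0,"ty":0,"tz":0,"ax":0,"ay":0,"az":0,"claw":0}]}}

```text
time_s: 20.05
eef_pos: [0.469, -0.313, 0.061]
ee_rot: [2.267, 2.166, 0.001]
wrist_force: [-1.5, 0.2, -3.2]
finger_gap: 0.0087
```

>>> {"fn": "carry_out", "kwargs": {"series": [{"tx":0,"ty":0,"tz":2,"ax":0,"ay":0,"az":0,"claw":0}]}}

```text
time_s: 20.15
eef_pos: [0.4695, -0.3133, 0.0606]
ee_rot: [2.266, 2.165, 0.001]
wrist_force: [-13.6, 9.2, 69.0]
finger_gap: 0.0091
```

Run:
```python
from h import *
p,r,s=cur();print(p,s['finger_gap'],s['wrist_force'],r.as_matrix()[:,2],s['q'])
```

```text
[ 0.46946598 -0.31326073  0.06061391] 0.009128581192980172 [-13.61590268   9.21641233  68.999858  ] [ 0.00537447 -0.00445896 -0.99997562] [-6.41899746e-01  5.87535436e-01  1.93900241e+00 -6.19034062e-04
  6.08080442e-01 -5.95800264e-01]
```

Contact. Ease the load, then open slightly and withdraw.

>>> {"fn": "carry_out", "kwargs": {"series": [{"tx":0,"ty":0,"tz":-0.3,"ax":0,"ay":0,"az":0,"claw":0},{"tx":0,"ty":0,"tz":0,"ax":0,"ay":0,"az":0,"claw":0}]}}

```text
time_s: 20.35
eef_pos: [0.4697, -0.3134, 0.0616]
ee_rot: [2.266, 2.165, 0.002]
wrist_force: [-0.4, -0.0, -2.6]
finger_gap: 0.0088
```

>>> {"fn": "carry_out", "kwargs": {"series": [{"tx":0,"ty":0,"tz":0,"ax":0,"ay":0,"az":0,"claw":20},{"tx":0,"ty":0,"tz":0,"ax":0,"ay":0,"az":0,"claw":35},{"tx":0,"ty":0,"tz":0,"ax":0,"ay":0,"az":0,"claw":35},{"tx":0,"ty":0,"tz":0,"ax":0,"ay":0,"az":0,"claw":35}]}}

```text
time_s: 20.75
eef_pos: [0.47, -0.3137, 0.0612]
ee_rot: [2.265, 2.164, 0.002]
wrist_force: [-0.4, 0.5, 0.6]
finger_gap: 0.0298
```

```bash
python3 look.py w17
```

```text
[ 0.47   -0.3137  0.0612] [-6.420e-01  5.870e-01  1.938e+00 -1.000e-03  6.080e-01 -5.960e-01] 20.8
```

View pics/w17.png

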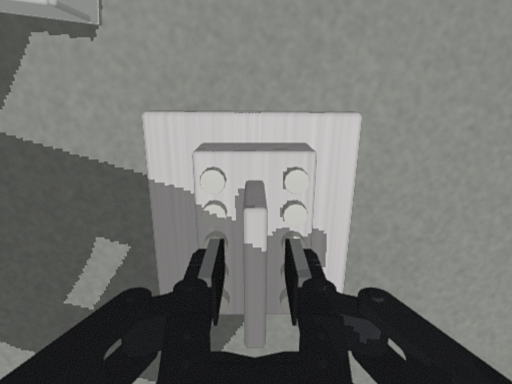

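Rack stands on the plate, fingers clear of the fin. Withdraw straight up.

>>> {"fn": "carry_out", "kwargs": {"series": [{"tx":0,"ty":0,"tz":-10,"ax":0,"ay":0,"az":0,"claw":35},{"tx":0,"ty":0,"tz":-20,"ax":0,"ay":0,"az":0,"claw":35},{"tx":0,"ty":0,"tz":-30,"ax":0,"ay":0,"az":0,"claw":35},{"tx":0,"ty":0,"tz":-40,"ax":0,"ay":0,"az":0,"claw":35},{"tx":0,"ty":0,"tz":-40,"ax":0,"ay":0,"az":0,"claw":35},{"tx":0,"ty":0,"tz":-20,"ax":0,"ay":0,"az":0,"claw":35},{"tx":0,"ty":0,"tz":0,"ax":0,"ay":0,"az":0,"claw":35},{"tx":0,"ty":0,"tz":0,"ax":0,"ay":0,"az":0,"claw":35}]}}

```text
time_s: 21.6
eef_pos: [0.4683, -0.3123, 0.2312]
ee_rot: [2.265, 2.164, 0.002]
wrist_force: [-0.1, -0.1, 0.2]
finger_gap: 0.03
```

```bash
python3 look.py w18
python3 - <<'E'
from h import *
from bench import bot
for n in("top","scene"):
    im=bot.snapshot(n);cv2.imwrite(f"pics/{n}9.png",im[:,:,::-1])
    if n=="top": crop(im,150,60,400,290,3,'pics/top9c.png')
print(bot.state()['wrist_force'])
E
```

```text
[ 0.4683 -0.3123  0.231 ] [-0.642  0.355  1.806 -0.     0.972 -0.596] 21.65
[-0.04719655 -0.33119915 -0.40068756]
```

View pics/w18.png

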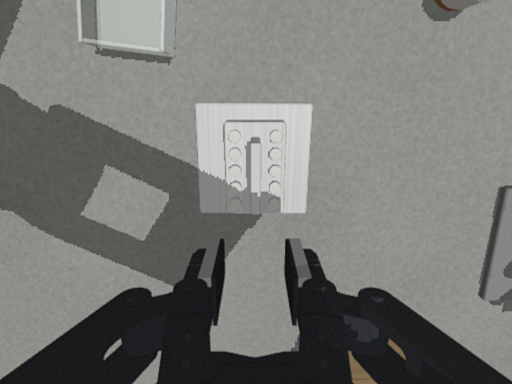

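View pics/top9c.png

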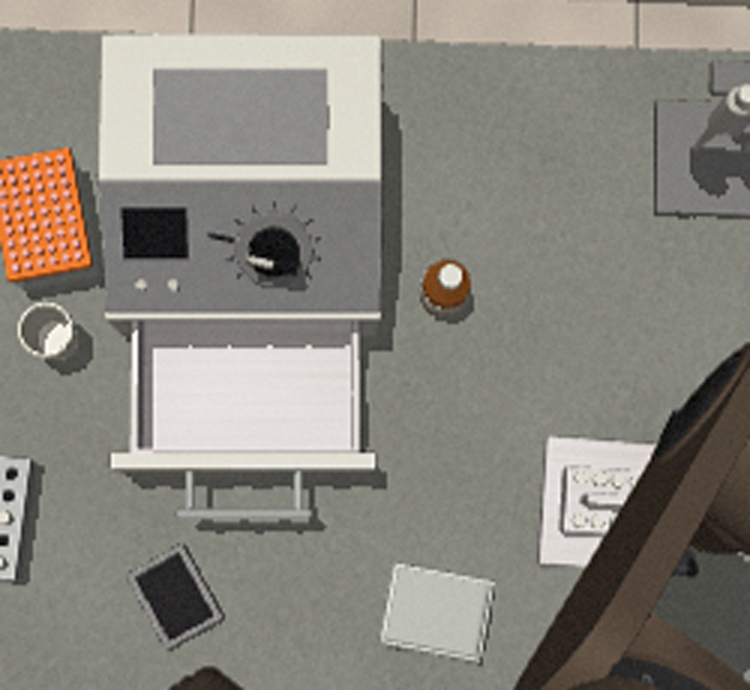

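View pics/scene9.png

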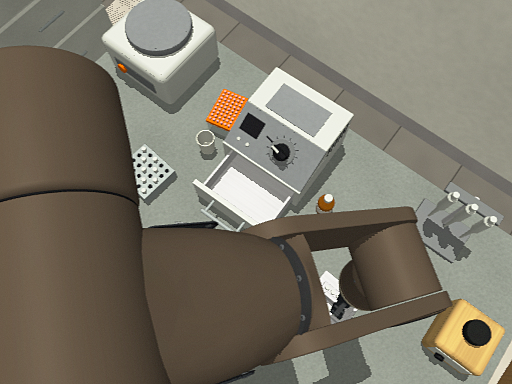

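Run:
```python
from h import *
import json
from bench import bot
c=json.load(open('pics/w18.json'))
print('rack',np.mean([atz(c,u,.052) for u in((234,136),(275,136),(236,203),(274,203))],0))
print('plate',np.mean([atz(c,u,.014) for u in((196,104),(312,104),(306,213),(201,213))],0))
ct=bot.get_calibration('top');h0=atz(ct,(170+245/4,60+498/4),.084);h1=atz(ct,(150+248/3,60+514/3),.084);print('drawer',h0-h1)
```

```text
rack [ 0.46879045 -0.31319584  0.052     ]
plate [ 0.46809397 -0.31169179  0.014     ]
drawer [0.13528028 0.00856433 0.        ]
```

```bash
python3 -c "
from bench import bot
print(bot.sign_off())"
```

```text
the job is handed in; nothing more can be done
None
```

I turned the dial back to the long mark, pulled the drawer out to its stop, and set the tube rack on the middle of the cooling plate. Then I lifted the gripper clear and handed the job in at about 22 s. No verdict was reported.

What the last checks showed:
- **Dial:** the gripper's measured angle puts it at about 0.92 rad (target 0.90). After I let go, the close-up showed the pointer within about 1° of the mark, and nothing touched the dial after that.
- **Drawer:** it moved about 0.135 m by the overhead picture and 0.134 m by the arm. It started about 6 mm open and the pull force rose sharply at the stop, so it is fully open.
- **Rack:** its middle is within about 2 mm of the plate's middle. It went down upright and the gripper stopped at the same height as when it picked the rack up. The underside and tilt were not measured directly.
- **Bystanders and robot:** in the final pictures the other things look to be where they started (checked by eye). The wrist force was near zero, so the robot is touching nothing.

What disagreed or was rougher than planned:
- **Camera heights:** the overhead and scene cameras together gave heights 5 to 20 mm too high on the incubator, so I used wrist-camera measurements for the dial, handle and rack.
- **Force peaks:** the wrist force rose briefly to about 80 N at the drawer stop and 70 N when pressing the rack onto the plate, both under the 120 N limit.

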